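Lock the canister row and brush out the open canister

TASK

Take the wooden wedge from the grey caddy and drive it, flat side to the canisters, into the gap between the row and the sloping end wall of the leaning rack until the row is locked tight. Then take the bottle brush from the caddy and brush out the open canister with three full strokes, each down to the bottom and back up nearly to the mouth, and hang the brush back upright in its hole. Keep all the canisters seated in the rack, leave the wedge in, and do not disturb the tube, tape roll and brown bottle.

Things in the scene. Friction and masses are not known exactly. Their poses are not given: they have to be found in the camera images.
- trough (a point): middle of the inner floor of the fixed grey leaning rack's trough, 30 mm above the bench. Its z axis leans 28 degrees from vertical, upper end towards the robot; y runs along the row, to the robot's left; x away from the robot and up. Yaw varies +-0.22 rad. Inner faces in these axes (mm): front wall x -23, 70 high; back lip x +23, 25 high; left end wall y +80, 80 high
- gap (a point): top edge of the rack's right end wall, middle of its inner face; axes as trough. At trough y -70.9, z 80 mm. The wall slopes in 1 in 7 going down, to y -59.4 at the floor. Three canisters, each 44 mm wide, stand in a loose row left of it, about 3 mm of play in all: their right-hand face is near y -55, and at -52 once pushed tight against the left end wall. The wedge goes in here
- open_canister: the one canister without a lid: square steel, 44 x 44 mm outside, 80 mm tall, walls and floor 3 mm, inside 38 x 38 mm, open at the top; in any of the three places of the row, leaning with the trough, loose. Origin at the centre of its underside, z along the canister to the mouth, axes parallel to the trough's
- canister_mouth (a point): centre of the open canister's mouth, 80 mm from its underside
- lidded_canister_1: closed steel canister of the same 44 x 44 x 80 mm, dark lid with a small flat stud 5 mm high; origin and axes as for the open one
- lidded_canister_2: a second closed canister, the same
- wedge_grip (a point): wooden wedge, about 80 g: centre of its grip head, 14 mm thick (y) x 44 mm (x) x 50 mm tall (z). It hangs upright in the caddy, z up, turned with the caddy, the head's underside on the caddy's top. In the rack it needs 5 to 20 N of push along the trough's z; friction holds it. When the row is tight its tip stands about 18 mm above the trough floor, at trough y -62
- wedge_tip (a point): low end of the wedge, 95 mm below wedge_grip on the same z axis. The 70 mm long taper below the head is 32 mm deep (x); its left face (+y) is flat at y +10 mm, its right face (-y) slopes from y -10 under the head to y 0 here at the tip (1 in 7, like the end wall): 20 mm thick at the top, 10 mm at the tip. Flat side goes to the canisters
- brush: bottle brush, 155 mm long, about 60 g, round about z; origin at the bristle tip, z to the handle. Bristles 0 to 60 mm (stiff core 22 mm across, bristles 28 mm), stem to 85 mm, collar 40 mm across at 85 to 90 mm, round wooden handle 18 mm across, 90 to 155 mm. Hangs upright in the caddy, bristles down, collar on the caddy's top, tip 10 mm above the bench
- brush_grip (a point): middle of the brush handle, 127 mm from the tip (grasp here)
- brush_tip (a point): the bristle tip (the brush's origin)
- brush_hole (a point): caddy: grey block 70 x 170 mm, 95 mm tall, fixed to the bench, yaw varies +-0.3 rad; this is the centre of its 31 x 31 mm square through hole for the brush, at the top face; z up, axes turned with the caddy
- wedge_hole (a point): centre of the 37 x 26 mm slot of the wedge at the caddy's top face, 100 mm from the brush hole along the caddy's -y
- jar: white screw-cap tube, 36 mm across, 69 mm tall, standing loose on the bench; leave alone; origin under its centre
- tape: tape roll, 58 mm across, 18 mm high, loose; leave alone; origin under its centre
- amber_bottle: brown bottle with black cap, 46 mm across, 96 mm tall, standing loose; leave alone; origin under its centre
Mind the look-alikes: they are no part of the job. Leave any green or turquoise look-alike of the lidded_canister_2 alone.

How it is judged:
By the outcome, as a careful person would: the job done as asked, in the order asked, and still so for the second after the job is handed in, with the robot touching nothing.
It also fails if it takes over 72 s, if anything falls off the work surface, if the arm or the gripper's body presses on something with over 40 N, if the wrist force passes 120 N, or if a joint passes its speed limit or range.

ROBOT

A 7-joint arm with a two-finger parallel gripper is mounted at the origin on a cart in front of the work surface, level with it; the furniture and walls round the work are solid. World frame = base frame: x ahead of the robot, y to its left, z up, the work surface at z = 0. Lengths are in m, angles in rad, forces in N, time in s.
With the tool pointing down it reaches from about 0.35 to 0.9 m from the base axis. Payload 7.2 kg.
Tool frame: the origin (TCP) lies between the finger pads; the fingertips stand 14 mm ahead of it and the grasp point (between the pads) lies 5 mm behind it; z points along the fingers, x is the direction in which the jaws open and shut, and the axes are right-handed (so a half turn about z gives the same grasp; the last joint's range is limited). The gripper opens to 88 mm and grips with 3 to 60 N. Pads are 20 mm wide; open, the fingers measure 115 mm over their backs; the gripper's body (75 mm by 178 mm) begins 61 mm behind the grasp point.
Start: joints at [-0.068, 0.411, -0.013, 1.596, 0.006, 1.134, -0.082], TCP at [0.625, -0, 0.237] pointing down, gripper open.
Joint ranges: [-2.95, 2.95], [-0.29, 1.99], [-1.47, 1.44], [0.14, 2.54], [-1.03, 4.17], [0.13, 1.85], [-2.86, 2.86]. Speed limits (rad/s): [2.39, 2.39, 3.01, 3.01, 3.14, 3.14, 3.14].

INTERFACE

Orientations are given as a 3x3 rotation matrix whose columns are the frame's x, y, z axes.
In Python, from plant import env gives the robot as it stands.
- The arm moves only by the tool move_arm, never from a script. Its argument "plan" is a list of rows, each a list of 3 entries, a list of its own where there are three numbers: the shift along the tool's x, y, z in cm, then the turn about the tool's z in degrees, then the opening, from -1 (shut) to 1 (fully open). A call has 1 to 12 rows; each row is the pose to reach, as a shift and turn from the pose commanded when the call began, along the tool's axes at that moment; what a row does not reach only later rows make up. A row lasts 1/12 s, in which the tool goes at most 41.7 mm and 7.16 degrees, less where a joint would pass 70% of its speed; a pose out of reach is approached as far as the arm can. A call with a gripper value outside its range is refused whole. The fingers move at their own pace and stop on an object; "newtons" is the grip in N (left out, the last holds). Time passes only in rows, so rows that repeat a pose let the fingers close. It gives the time, the measured TCP pose, the force and the opening at its end, in the units of the state.
- env.read_state(): the state, without advancing time (a new reading comes with each control period).
- env.grab_frame(name): name is "scene" or "side" or "wrist"; returns (picture, depth): 400x640x3 uint8, red, green, blue; 400x640 float32, m along the optical axis (not along the pixel's ray), 0 where there is no reading.
- env.calibration(name): a dict with "camera_matrix" (3x3 intrinsics, pixels), "k1" (the pictures are not rectified: a ray, as slopes to the right and down, at radius r is drawn at 1 + k1 r^2 times it, then the intrinsics apply), "xyz" and "rotation" of the camera in the world. Camera axes: x right, y down, z forward; pixel columns grow to the right and rows downward; lengths in m; the calibration is good to about 2 mm. A picture is of the moment at which its call begins: read the wrist's pose just before it. calibration takes no time and is no camera call; for the wrist camera it gives the pose at the moment of the call.
- env.hand_in(): hands the job in, once; it reports no verdict.
The state is a dict: "time": time; "qpos": joint angles; "qvel": joint speeds; "effort": joint torques, N m; "ee_pos": TCP position; "tool_rot": TCP orientation; "contact_force": force on the tool from outside, world axes, zero at the start; "torque": the same for the moment, N m; "width": opening from 0.0 (shut) to 1.0 (fully open).
Only numpy, scipy, OpenCV 4.12 (cv2) and the standard library are available. Lean on these libraries where they do the work, as an engineer would, in place of code of your own. Each camera call takes 0.05 s, during which the arm holds its last target.

## Working session

There is one attempt and no reset: what is moved stays moved. The work goes in short steps, Python scripts to look and compute and a tool call to move; the robot and the scene stay as the last step left them, time stands still between calls to the robot, and variables do not carry over. Pictures are saved under pics/ and viewed, and the job is handed in when it is done.

Besides the shell and the picture viewer there is one more tool, called after "Request:" as a command line: name --argument value ..., lists and objects as JSON in quotes. move_arm: Moves the arm, as the interface text tells. Its arguments: {"type":"object","properties":{"plan":{"type":"array","items":{"type":"array"}},"newtons":{"type":"number"}},"required":["plan"]}

```bash
ls; mkdir -p pics
python3 - <<'E'
from plant import env
import cv2,numpy as np
print(env.read_state())
for n in ["scene","side","wrist"]:
    c=env.calibration(n); print(n,c)
    p,d=env.grab_frame(n)
    cv2.imwrite(f"pics/{n}0.png",p[:,:,::-1]); np.save(f"pics/{n}0.npy",d)
E
```

```text
pics
{'time': 0.0, 'qpos': array([-0.06820587,  0.41190487, -0.01270652,  1.59704897,  0.00560708,
        1.13429105, -0.08223012]), 'qvel': array([-0.00052268,  0.00111089, -0.00098911, -0.00137598, -0.00131945,
        0.00040777, -0.0003876 ]), 'effort': array([-2.92756195e-04, -5.87956166e+01,  6.41712137e-01, -2.91074431e+01,
       -5.37758670e-02,  1.83686998e-02,  1.53371734e-04]), 'ee_pos': array([ 6.24513142e-01, -4.28542601e-05,  2.35803981e-01]), 'tool_rot': array([[ 9.99998701e-01, -1.52711282e-06, -1.61187914e-03],
       [-1.72582917e-06, -9.99999992e-01, -1.23281030e-04],
       [-1.61187894e-03,  1.23283652e-04, -9.99998693e-01]]), 'contact_force': array([-0.05221044,  0.40679282, -0.00941399]), 'torque': array([-0.03334033,  0.03305295,  0.00917147]), 'width': 1.0027884383971657}
scene {'camera_matrix': array([[495.83404727,   0.        , 322.33241736],
       [  0.        , 495.83404727, 197.59414607],
       [  0.        ,   0.        ,   1.        ]]), 'k1': -0.13909160867541243, 'xyz': array([ 0.01521118, -0.83926858,  0.7109514 ]), 'rotation': array([[ 0.83830
[... 301 characters left out ...]
  ]]), 'k1': -0.02139262349083536, 'xyz': array([-0.26841164, -0.43799192,  0.98263918]), 'rotation': array([[ 0.48432291, -0.60058056,  0.63618732],
       [-0.87488607, -0.33444958,  0.35031106],
       [ 0.00238257, -0.7262551 , -0.68742116]])}
wrist {'camera_matrix': array([[294.65071453,   0.        , 318.22682189],
       [  0.        , 294.65071453, 200.96026628],
       [  0.        ,   0.        ,   1.        ]]), 'k1': -0.03086270719364926, 'xyz': array([0.6237782 , 0.07934399, 0.38421049]), 'rotation': array([[ 9.99999616e-01,  1.05073604e-04, -8.69750649e-04],
       [-1.50817361e-04, -9.57312546e-01, -2.89054780e-01],
       [-8.62995236e-04,  2.89054800e-01, -9.57312163e-01]])}
```

View pics/scene0.png

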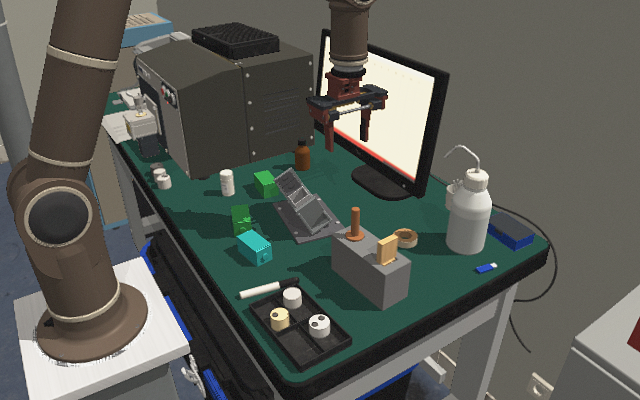

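View pics/side0.png

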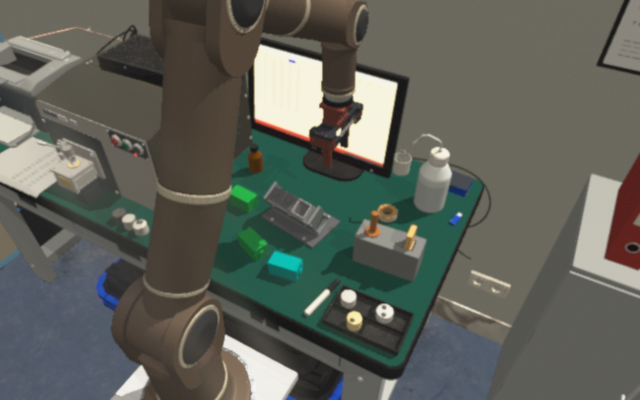

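View pics/wrist0.png

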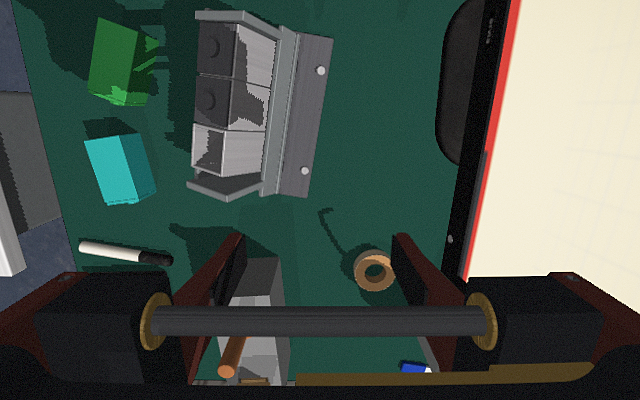

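```bash
cat > h.py <<'E'
import numpy as np,cv2
def dist(c): return np.array([c["k1"],0,0,0,0.])
def ray(c,uv):
    # invert: drawn = r*(1+k1 r^2)
    uv=np.asarray(uv,float).reshape(-1,1,2)
    return cv2.undistortPoints(uv,c["camera_matrix"],dist(c)).reshape(-1,2)
def cloud(c,d):
    h,w=d.shape
    u,v=np.meshgrid(np.arange(w),np.arange(h))
    r=ray(c,np.stack([u,v],-1).reshape(-1,2).astype(float))
    P=np.c_[r,np.ones(len(r))]*d.reshape(-1,1)
    W=P@c["rotation"].T+c["xyz"]
    W[d.reshape(-1)<=0]=np.nan
    return W.reshape(h,w,3)
def onplane(c,uv,n,p0):
    r=ray(c,uv); D=np.c_[r,np.ones(len(r))]@c["rotation"].T
    t=((p0-c["xyz"])@n)/(D@n)
    return c["xyz"]+D*t[:,None]
def proj(c,P):
    rv,_=cv2.Rodrigues(c["rotation"].T)
    q,_=cv2.projectPoints(np.asarray(P,float).reshape(-1,1,3),rv,-c["rotation"].T@c["xyz"],c["camera_matrix"],dist(c))
    return q.reshape(-1,2)
E
python3 - <<'E'
from plant import env
import numpy as np,cv2,pickle
from h import *
cal={n:env.calibration(n) for n in ["scene","side","wrist"]}
pickle.dump(cal,open("pics/cal0.pkl","wb"))
for n in cal:
    d=np.load(f"pics/{n}0.npy");W=cloud(cal[n],d);np.save(f"pics/{n}0W.npy",W)
im=cv2.imread("pics/wrist0.png")[0:220,170:350]
cv2.imwrite("pics/w0c.png",cv2.resize(im,None,fx=2.7,fy=2.7,interpolation=cv2.INTER_CUBIC))
im=cv2.imread("pics/scene0.png")[150:310,220:430]
cv2.imwrite("pics/s0c.png",cv2.resize(im,None,fx=3.7,fy=3.7,interpolation=cv2.INTER_CUBIC))
W=np.load("pics/wrist0W.npy")
for u,v in [(215,45),(215,100),(215,150),(265,50),(320,70),(305,170),(120,60),(375,255),(400,100),(230,370)]:
    print(u,v,W[v,u].round(4))
W=np.load("pics/scene0W.npy")
for u,v in [(355,210),(388,240),(370,265),(228,175),(303,150),(405,235),(265,180),(242,220),(255,245),(400,120)]:
    print(u,v,W[v,u].round(4))
E
```

```text
215 45 [0.5355 0.1351 0.1081]
215 100 [0.531  0.0902 0.1071]
215 150 [0.5119 0.0404 0.0646]
265 50 [0.5726 0.137  0.0745]
320 70 [0.6257 0.127  0.0121]
305 170 [0.6066 0.008  0.0103]
120 60 [0.4103 0.135  0.0437]
375 255 [ 0.7019 -0.1092  0.0176]
400 100 [0.7247 0.0942 0.0015]
230 370 [ 0.5392 -0.1559  0.1648]
355 210 [ 0.529  -0.164   0.1658]
388 240 [ 0.539  -0.2591  0.1443]
370 265 [ 0.5063 -0.2487  0.0903]
228 175 [0.4377 0.2883 0.0688]
303 150 [0.6854 0.3043 0.0701]
405 235 [ 0.7163 -0.1229  0.0042]
265 180 [0.5262 0.2439 0.0462]
242 220 [0.3902 0.1031 0.0433]
255 245 [ 0.3707 -0.007   0.0447]
400 120 [0.7861 0.0037 0.2457]
```

View pics/w0c.png

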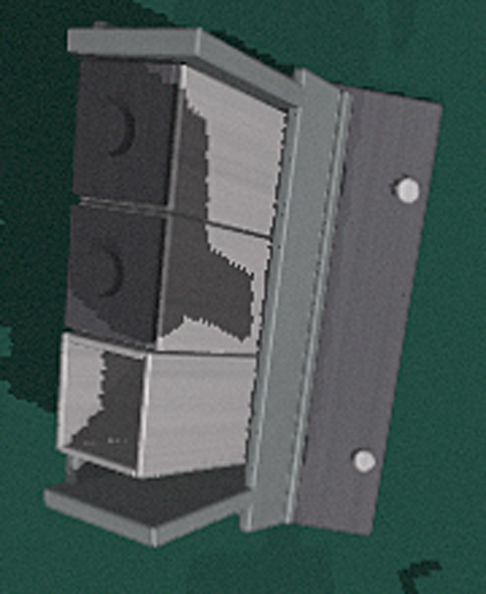

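View pics/s0c.png

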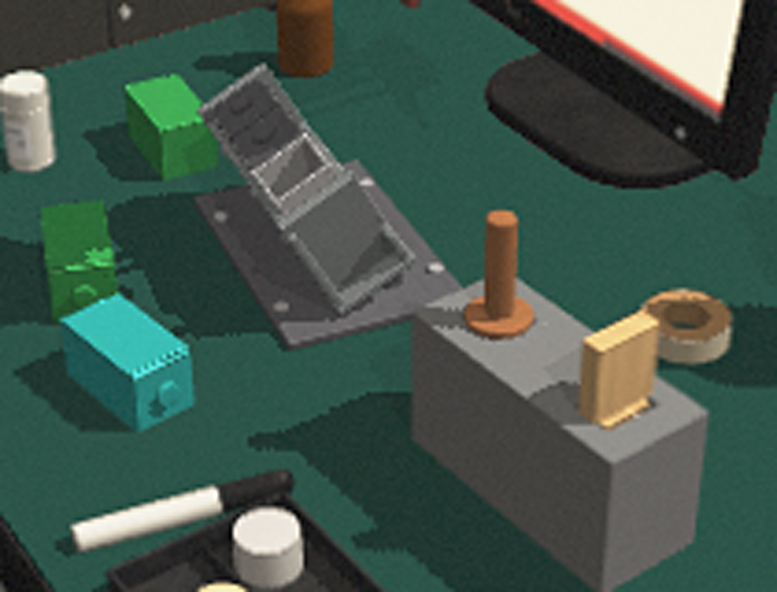

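```bash
cat > fit.py <<'E'
import numpy as np,pickle
from h import *
from scipy.optimize import least_squares
cal=pickle.load(open("pics/cal0.pkl","rb"))
def R_tr(psi):
    a=np.radians(28);c,s=np.cos(psi),np.sin(psi)
    Rz=np.array([[c,-s,0],[s,c,0],[0,0,1]])
    return Rz@np.array([[np.cos(a),0,-np.sin(a)],[0,1,0],[np.sin(a),0,np.cos(a)]])
if __name__=="__main__":
    uv=np.array([(62,333),(152,352),(140,476),(57,450)])/2.7+[170,0]
    # corners tr: left-top in image = world small x, larger y
    def model(p):
        R=R_tr(p[2]); o=np.array([p[0],p[1],.03])
        return np.array([o+R@np.array([-1e-3+sx*.022,p[3]+sy*.022,.08]) for sx,sy in [(-1,1),(1,1),(1,-1),(-1,-1)]])
    # assume open canister y=-32.5 (row mid-play)
    f=lambda p: np.r_[(proj(cal["wrist"],model(np.r_[p,-.0325]))-uv).ravel()]
    r=least_squares(f,[.57,.08,-.05]);print(r.x,r.fun.round(2))
    # check lids plane normal from cloud
    W=np.load("pics/wrist0W.npy")
    P=W[35:120,200:232].reshape(-1,3);P=P[~np.isnan(P[:,0])]
    c=P.mean(0);n=np.linalg.svd(P-c)[2][2];print(c,n*np.sign(n[2]),R_tr(r.x[2])[:,2],np.abs((P-c)@n).mean())
    # caddy top
    W=np.load("pics/scene0W.npy");m=np.abs(W[...,2]-.095)<.004
    m&=(W[...,0]>.4)&(W[...,0]<.65)&(W[...,1]<-.08)&(W[...,1]>-.4)
    Q=W[m][:,:2].astype(np.float32);print(len(Q),W[m][:,2].mean(),cv2.minAreaRect(Q),cv2.boxPoints(cv2.minAreaRect(Q)))
    for lo,hi in [(.105,.15),(.155,.18)]:
        m=(W[...,2]>lo)&(W[...,2]<hi)&(W[...,0]>.45)&(W[...,0]<.6)&(W[...,1]<-.1)&(W[...,1]>-.35)
        P=W[m]
        for y0,y1 in [(-.21,-.1),(-.35,-.21)]:
            q=P[(P[:,1]>y0)&(P[:,1]<y1)]
            if len(q)>3: print(lo,len(q),q.min(0),q.max(0),np.median(q,0),cv2.minAreaRect(q[:,:2].astype(np.float32)))
E
python3 fit.py
```

```text
[ 0.5602693   0.07107222 -0.16347809] [-0.18 -0.73 -0.25 -0.08  0.69  0.78 -0.28  0.07]
[0.53179751 0.10960316 0.10309458] [-0.44294468  0.06298757  0.89433359] [-0.46321219  0.07640692  0.88294759] 0.0015705366913780067
1320 0.09532877055964314 ((0.5367556214332581, -0.20771731436252594), (0.07271221280097961, 0.17121529579162598), 3.216824531555176) [[ 0.49565297 -0.12428466]
 [ 0.50526065 -0.29523018]
 [ 0.57785827 -0.29114997]
 [ 0.5682506  -0.12020445]]
0.105 153 [ 0.52347969 -0.17051907  0.1056824 ] [ 0.54131561 -0.15396003  0.14997704] [ 0.52854495 -0.1650071   0.12825024] ((0.5305323600769043, -0.16401956975460052), (0.013587194494903088, 0.017430277541279793), 59.402587890625)
0.105 415 [ 0.51543335 -0.26700275  0.10518272] [ 0.56219562 -0.25054732  0.14778922] [ 0.5348375  -0.26275039  0.13078616] ((0.5387681126594543, -0.25837409496307373), (0.04665589705109596, 0.0160761009901762), 1.5875499248504639)
0.155 61 [ 0.5243784  -0.16877199  0.15551235] [ 0.54118408 -0.15183555  0.16679543] [ 0.53079052 -0.16248128  0.16278854] ((0.5321010947227478, -0.15998974442481995), (0.01509914267808199, 0.016567768529057503), 49.71445083618164)
```

Request:
move_arm --plan '[[[-3, 3, -3], -20, 1], [[-6, 6, -5], -40, 1], [[-9, 9, -6], -60, 1], [[-9.5, 10, -6], -80, 1], [[-9.5, 10, -6], -93.2, 1], [[-9.5, 10, -6], -93.2, 1], [[-9.5, 10, -6], -93.2, 1], [[-9.5, 10, -6], -93.2, 1], [[-9.5, 10, -6], -93.2, 1], [[-9.5, 10, -6], -93.2, 1], [[-9.5, 10, -6], -93.2, 1], [[-9.5, 10, -6], -93.2, 1]]'

```text
time: 1.15
ee_pos: [0.5298, -0.1, 0.2964]
tool_rot: [[0.065, 0.998, -0.001], [0.998, -0.065, 0.0], [0.0, -0.001, -1.0]]
contact_force: [0.1, 0.1, -0.0]
width: 0.997
```

```bash
cat > snap.py <<'E'
import sys,pickle
from plant import env
from h import *
n,tag=sys.argv[1:3]
s=env.read_state();c=env.calibration(n);p,d=env.grab_frame(n)
pickle.dump((s,c,p,d),open(f"pics/{tag}.pkl","wb"))
im=p[:,:,::-1]
if len(sys.argv)>3:
    x0,y0,x1,y1=map(int,sys.argv[3:7]);im=im[y0:y1,x0:x1];k=min(780/im.shape[1],580/im.shape[0]);im=cv2.resize(im,None,fx=k,fy=k,interpolation=cv2.INTER_CUBIC);print("scale",k)
cv2.imwrite(f"pics/{tag}.png",im)
print(s["time"],s["ee_pos"].round(4),s["tool_rot"].round(3).tolist(),s["qpos"].round(2),s["contact_force"].round(1),s["width"])
E
python3 snap.py wrist w1
```

```text
1.15 [ 0.5298 -0.1     0.2964] [[0.065, 0.998, -0.001], [0.998, -0.065, 0.0], [0.0, -0.001, -1.0]] [ 0.25  0.23 -0.19  1.71  0.05  1.21  1.56] [ 0.1  0.1 -0. ] 0.9968675487262304
```

View pics/w1.png

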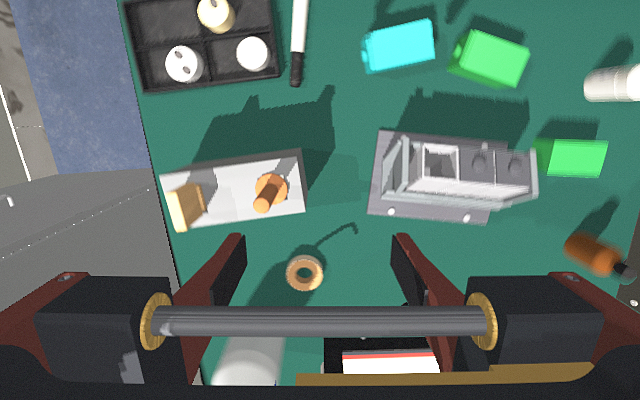

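Run:
```python
import pickle,cv2
s,c,p,d=pickle.load(open("pics/w1.pkl","rb"))
for t,(x0,y0,x1,y1) in {"a":(150,140,320,240),"b":(360,115,550,235)}.items():
    cv2.imwrite(f"pics/w1{t}.png",cv2.resize(p[y0:y1,x0:x1,::-1],None,fx=4,fy=4,interpolation=cv2.INTER_CUBIC))
```

```text
(no output)
```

View pics/w1a.png

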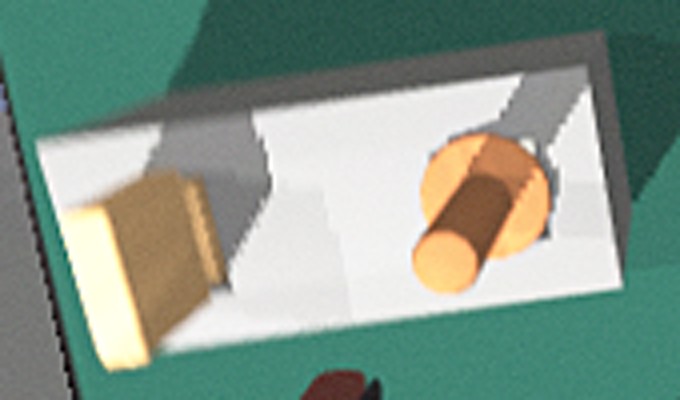

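View pics/w1b.png

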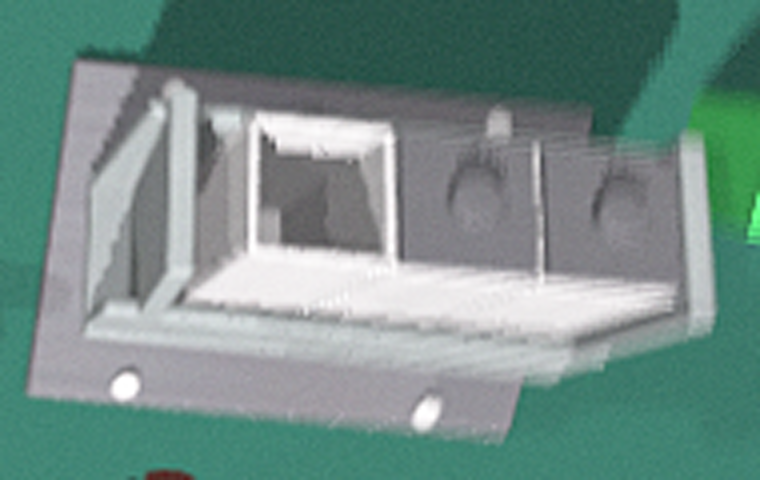

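```bash
cat > fit2.py <<'E'
from fit import *
s,c,p,d=pickle.load(open("pics/w1.pkl","rb"))
A=lambda L:np.array(L)/4+[150,140]-.375
B=lambda L:np.array(L)/4+[360,115]-.375
ez=np.array([0,0,1.])
q=onplane(c,A([(40,142),(588,68),(622,288),(165,352)]),ez,np.array([0,0,.095]));print("caddy",q.round(4))
q=onplane(c,A([(65,212),(100,205),(150,362),(112,370)]),ez,np.array([0,0,.145]));print("wedge top",q.round(4),q.mean(0), np.degrees(np.arctan2(*(q[3]-q[0])[1::-1])),np.linalg.norm(q[3]-q[0]),np.linalg.norm(q[1]-q[0]))
q=onplane(c,A([(446,260)]),ez,np.array([0,0,.165]));print("brush top",q.round(4))
q=onplane(c,A([(486,196)]),ez,np.array([0,0,.100]));print("collar",q.round(4))
uv=B([(247,110),(398,123),(394,266),(245,250)])
# image: up=-x, right=+y : corners (sx,sy): (-,-),(-,+),(+,+),(+,-)
def model(P):
    R=R_tr(P[2]); o=np.array([P[0],P[1],.03])
    return np.array([o+R@np.array([-1e-3+sx*.022,-.0325+sy*.022,.08]) for sx,sy in [(-1,-1),(-1,1),(1,1),(1,-1)]])
f=lambda P:(proj(c,model(P))-uv).ravel()
r=least_squares(f,[.56,.07,-.1]);print("rack",r.x,f(r.x).round(2))
E
python3 fit2.py
```

```text
caddy [[ 0.5096 -0.2924  0.095 ]
 [ 0.4985 -0.1238  0.095 ]
 [ 0.5679 -0.1191  0.095 ]
 [ 0.58   -0.2671  0.095 ]]
wedge top [[ 0.5201 -0.2617  0.145 ]
 [ 0.5188 -0.2519  0.145 ]
 [ 0.564  -0.2473  0.145 ]
 [ 0.5657 -0.2584  0.145 ]] [ 0.54216166 -0.25480762  0.145     ] 4.20486124063161 0.04570910009162218 0.00988825721703906
brush top [[ 0.5339 -0.1575  0.165 ]]
collar [[ 0.5343 -0.1574  0.1   ]]
rack [ 0.55714042  0.07074702 -0.16578256] [ 0.7  -0.34 -1.31  0.34 -0.01 -0.13  0.58  0.09]
```

Request:
move_arm --plan '[[[-4, 0.5, 0], -4, 1], [[-8, 1, 1.5], -7.5, 1], [[-12, 1.5, 4], -7.5, 1], [[-15.6, 2, 7], -7.5, 1], [[-15.6, 2, 10], -7.5, 1], [[-15.6, 2, 13], -7.5, 1], [[-15.6, 2, 16], -7.5, 1], [[-15.6, 2, 17.6], -7.5, 1], [[-15.6, 2, 17.6], -7.5, 1], [[-15.6, 2, 17.6], -7.5, 1]]'

```text
time: 2.03
ee_pos: [0.5385, -0.2568, 0.12]
tool_rot: [[-0.058, 0.998, -0.002], [0.998, 0.058, 0.001], [0.001, -0.002, -1.0]]
contact_force: [1.0, -1.0, -0.2]
width: 0.999
```

```bash
python3 snap.py wrist w2; python3 snap.py scene s2 300 170 450 320
```

```text
2.0333 [ 0.5385 -0.2568  0.12  ] [[-0.058, 0.998, -0.002], [0.998, 0.058, 0.001], [0.001, -0.002, -1.0]] [ 0.45  0.49 -0.12  1.78  0.07  0.88  1.93] [ 1.  -1.  -0.2] 0.9989456269328629
scale 3.8666666666666667
2.0833 [ 0.5394 -0.2571  0.1214] [[-0.059, 0.998, 0.001], [0.998, 0.059, -0.0], [-0.0, 0.0, -1.0]] [ 0.45  0.49 -0.12  1.78  0.07  0.88  1.93] [1.  0.4 0.3] 1.0000004830441687
```

View pics/w2.png

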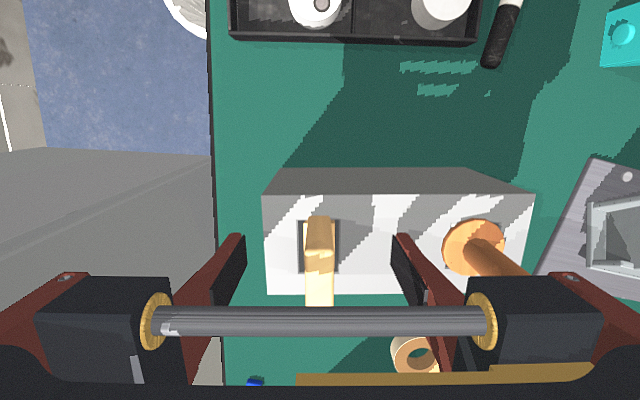

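View pics/s2.png

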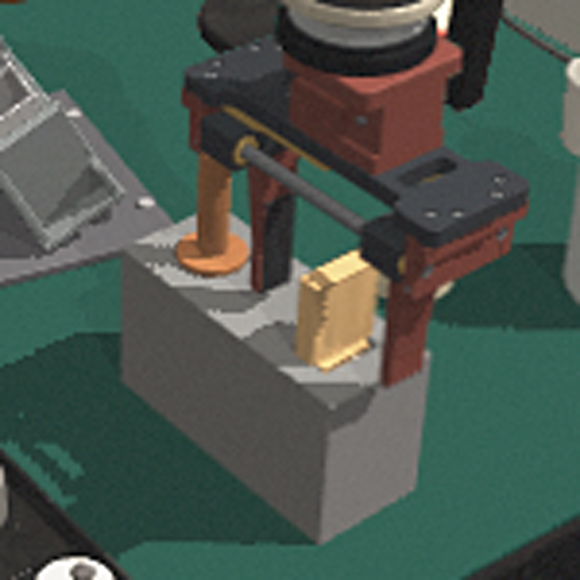

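Request:
move_arm --plan '[[[0, 0, 0], 0, -1], [[0, 0, 0], 0, -1], [[0, 0, 0], 0, -1], [[0, 0, 0], 0, -1], [[0, 0, 0], 0, -1], [[0, 0, 0], 0, -1], [[0, 0, 0], 0, -1], [[0, 0, 0], 0, -1]]' --newtons 14

```text
time: 2.8
ee_pos: [0.5389, -0.257, 0.1206]
tool_rot: [[-0.06, 0.998, 0.0], [0.998, 0.06, 0.0], [0.0, 0.0, -1.0]]
contact_force: [0.1, -0.2, 0.1]
width: 0.432
```

Request:
move_arm --plan '[[[0, 0, -1.5], 0, -1], [[0, 0, -3], 0, -1], [[0, 0, -4.5], 0, -1], [[0, 0, -5.2], 0, -1], [[0, 0, -5.2], 0, -1], [[0, 0, -5.2], 0, -1]]'

```text
time: 3.3
ee_pos: [0.5389, -0.257, 0.1725]
tool_rot: [[-0.06, 0.998, 0.0], [0.998, 0.06, -0.0], [-0.0, 0.0, -1.0]]
contact_force: [0.2, 0.6, -1.2]
width: 0.007
```

```bash
python3 snap.py wrist w3 200 100 500 300; python3 snap.py scene s3 300 130 450 320
```

```text
scale 2.6
3.3 [ 0.5389 -0.257   0.1725] [[-0.06, 0.998, 0.0], [0.998, 0.06, -0.0], [-0.0, 0.0, -1.0]] [ 0.45  0.43 -0.12  1.73  0.06  0.98  1.94] [ 0.2  0.6 -1.2] 0.006766796053906688
scale 3.0526315789473686
3.35 [ 0.5386 -0.2569  0.1719] [[-0.06, 0.998, -0.001], [0.998, 0.06, 0.0], [0.0, -0.001, -1.0]] [ 0.45  0.43 -0.12  1.73  0.06  0.98  1.94] [-0.4  0.5 -0.4] 0.0017011834238004518
```

View pics/w3.png

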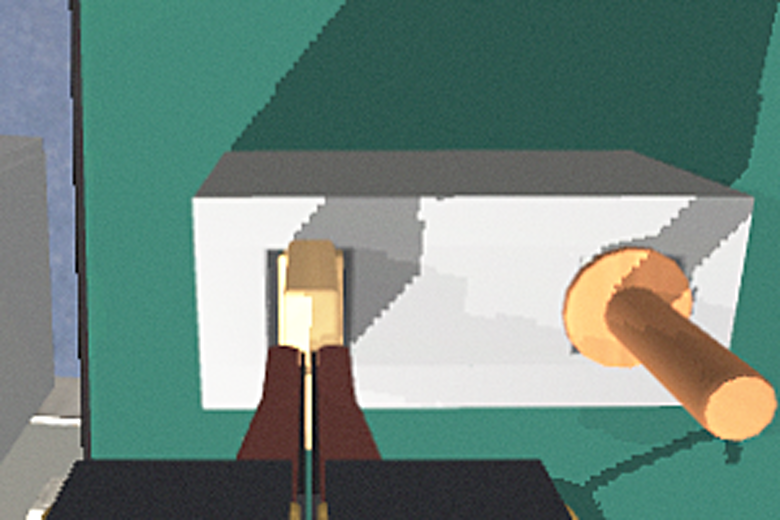

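View pics/s3.png

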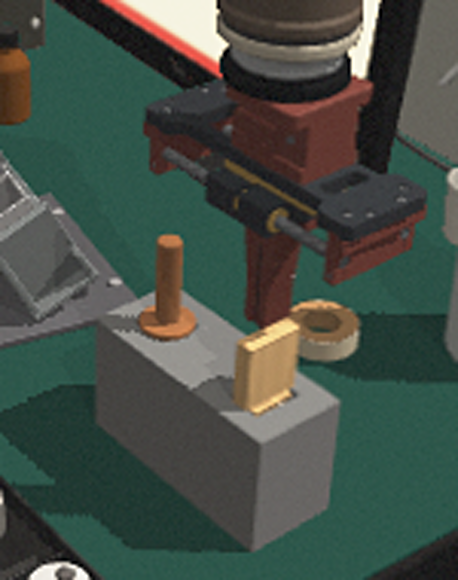

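Request:
move_arm --plan '[[[0, 0, 0], 0, -0.2], [[0, 0, 0], 0, -0.2], [[0, 0, 0], 0, -0.2], [[0, 0, 0], 0, -0.2], [[0, 0, 0], 0, -0.2], [[0, 0, 0], 0, -0.2], [[0, 0, 2], 0, -0.2], [[0, 0, 4], 0, -0.2], [[0, 0, 5.2], 0, -0.2], [[0, 0, 5.2], 0, -1], [[0, 0, 5.2], 0, -1], [[0, 0, 5.2], 0, -1]]'

```text
time: 4.4
ee_pos: [0.5395, -0.2572, 0.1215]
tool_rot: [[-0.06, 0.998, 0.001], [0.998, 0.06, -0.0], [-0.0, 0.001, -1.0]]
contact_force: [1.1, -0.5, -0.3]
width: 0.21
```

Request:
move_arm --plan '[[[0, 0, 0], 0, -1], [[0, 0, 0], 0, -1], [[0, 0, 0], 0, -1], [[0, 0, 0], 0, -1]]'

```text
time: 4.73
ee_pos: [0.5395, -0.2573, 0.1217]
tool_rot: [[-0.06, 0.998, 0.002], [0.998, 0.06, -0.001], [-0.001, 0.002, -1.0]]
contact_force: [0.2, -0.2, 5.8]
width: 0.159
```

Request:
move_arm --plan '[[[0, 0, -1.5], 0, -1], [[0, 0, -3], 0, -1], [[0, 0, -4.5], 0, -1], [[0, 0, -5.1], 0, -1], [[0, 0, -5.1], 0, -1]]'

```text
time: 5.15
ee_pos: [0.5396, -0.2574, 0.1731]
tool_rot: [[-0.06, 0.998, 0.002], [0.998, 0.06, -0.001], [-0.001, 0.002, -1.0]]
contact_force: [0.4, 0.9, -0.8]
width: 0.158
```

```bash
python3 snap.py scene s4 300 130 450 320
```

```text
scale 3.0526315789473686
5.15 [ 0.5396 -0.2574  0.1731] [[-0.06, 0.998, 0.002], [0.998, 0.06, -0.001], [-0.001, 0.002, -1.0]] [ 0.45  0.43 -0.12  1.73  0.06  0.98  1.94] [ 0.4  0.9 -0.8] 0.15842549785701465
```

View pics/s4.png

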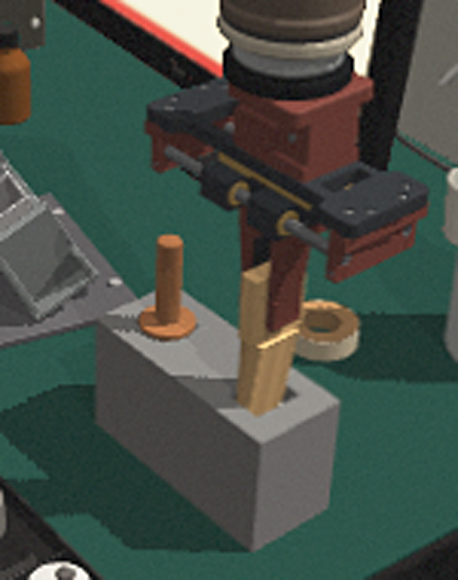

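Request:
move_arm --plan '[[[0, -0.5, 0], 0, -1], [[0, -1, 0], 0, -1], [[0, -1.5, 0], 0, -1], [[0, -2, 0], 0, -1], [[0, -2.5, 0], 0, -1], [[0, -3, 0], 0, -1], [[0, -3.5, 0], 0, -1], [[0, -4, 0], 0, -1], [[0, -4.4, 0], 0, -1], [[0, -4.4, 0], 0, -1]]'

```text
time: 6.03
ee_pos: [0.4939, -0.2599, 0.1717]
tool_rot: [[-0.059, 0.998, -0.001], [0.998, 0.059, -0.0], [-0.0, -0.001, -1.0]]
contact_force: [0.9, -1.7, 0.3]
width: 0.157
```

```bash
python3 snap.py scene s5 300 130 450 320;python3 snap.py wrist w5 200 100 500 300
```

```text
scale 3.0526315789473686
6.0333 [ 0.4939 -0.2599  0.1717] [[-0.059, 0.998, -0.001], [0.998, 0.059, -0.0], [-0.0, -0.001, -1.0]] [ 0.49  0.37 -0.12  1.83  0.05  0.95  1.98] [ 0.9 -1.7  0.3] 0.15747280510415926
scale 2.6
6.0833 [ 0.4941 -0.2599  0.1717] [[-0.06, 0.998, -0.001], [0.998, 0.06, -0.0], [0.0, -0.001, -1.0]] [ 0.49  0.37 -0.12  1.83  0.05  0.95  1.98] [ 1.   0.2 -0.3] 0.1628862787364543
```

View pics/s5.png

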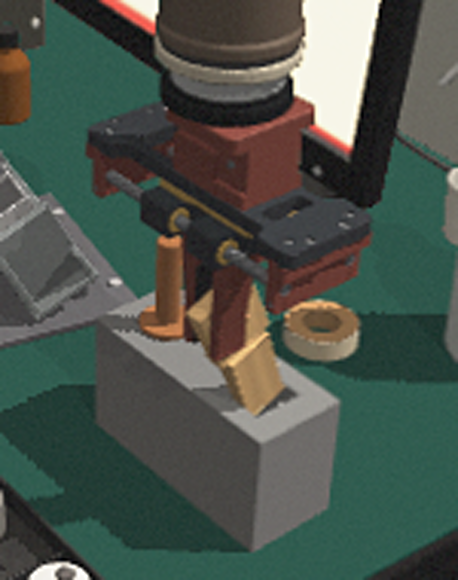

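View pics/w5.png

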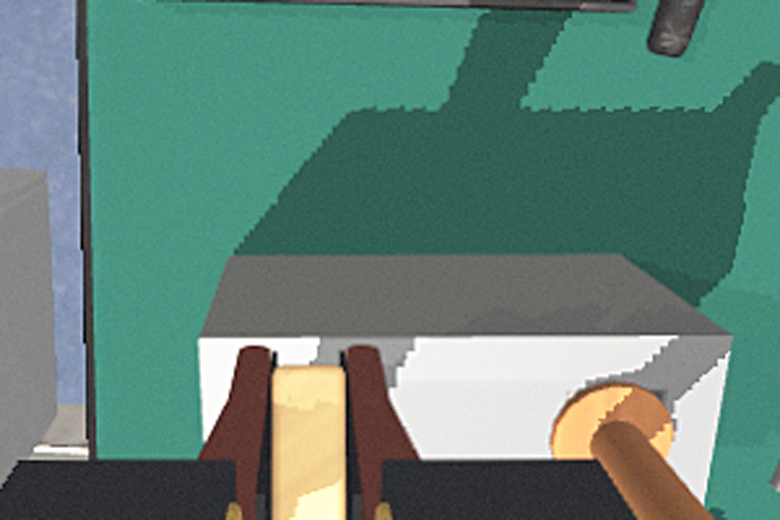

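```bash
cat > tgt.py <<'E'
from fit import *
RK=np.array([.5587,.0709,-.1645])
def tr2w(p,rk=RK): return np.array([rk[0],rk[1],.03])+R_tr(rk[2])@(np.array(p)/1000)
def tcp_for_tip(tip,L=101.7,gx=0,rk=RK):
    # G = tip + L z + gx x (mm, trough axes), TCP 5 mm below G
    return tr2w([tip[0]+gx,tip[1],tip[2]+L],rk)-[0,0,.005]
def delta(s,target):
    return s["tool_rot"].T@(np.array(target)-s["ee_pos"])*100
E
python3 - <<'E'
from plant import env
from tgt import *
s=env.read_state();t=tcp_for_tip([0,-64,115]);print(t,delta(s,t))
E
```

```text
[0.44785831 0.02442393 0.21633474] [28.6575587  -2.93310101 -4.46808406]
```

Request:
move_arm --plan '[[[0, 0, -2], 0, -1], [[0, 0, -5], 0, -1], [[1, -1, -8], 0, -1], [[4, -2, -10], 3, -1], [[7.5, -3, -10], 6, -1], [[11, -3, -10], 9, -1], [[14.5, -3, -10], 12.9, -1], [[18, -3, -10], 12.9, -1], [[21.5, -3, -9], 12.9, -1], [[25, -3, -8], 12.9, -1], [[28, -3, -6], 12.9, -1], [[28.7, -3, -5], 12.9, -1]]'

```text
time: 7.13
ee_pos: [0.4462, 0.0296, 0.2203]
tool_rot: [[0.159, 0.987, -0.002], [0.987, -0.159, 0.001], [0.001, -0.002, -1.0]]
contact_force: [0.3, 0.3, -1.3]
width: 0.155
```

```bash
python3 snap.py wrist w6;python3 snap.py scene s6 220 100 420 250; python3 snap.py side d6 200 120 400 270
```

```text
7.1333 [0.4462 0.0296 0.2203] [[0.159, 0.987, -0.002], [0.987, -0.159, 0.001], [0.001, -0.002, -1.0]] [ 0.13  0.15 -0.33  2.01  0.05  1.    1.18] [ 0.3  0.3 -1.3] 0.15539537446906113
scale 3.8666666666666667
7.1833 [0.4456 0.0285 0.2188] [[0.159, 0.987, -0.005], [0.987, -0.159, 0.0], [-0.0, -0.005, -1.0]] [ 0.13  0.15 -0.33  2.01  0.05  1.    1.18] [-0.8  0.8 -2.3] 0.15631890925260408
scale 3.8666666666666667
7.2333 [0.4462 0.0261 0.22  ] [[0.161, 0.987, -0.004], [0.987, -0.161, -0.0], [-0.001, -0.004, -1.0]] [ 0.13  0.15 -0.32  2.01  0.05  1.    1.19] [-0.1 -0.8 -0.4] 0.156188808231353
```

View pics/w6.png

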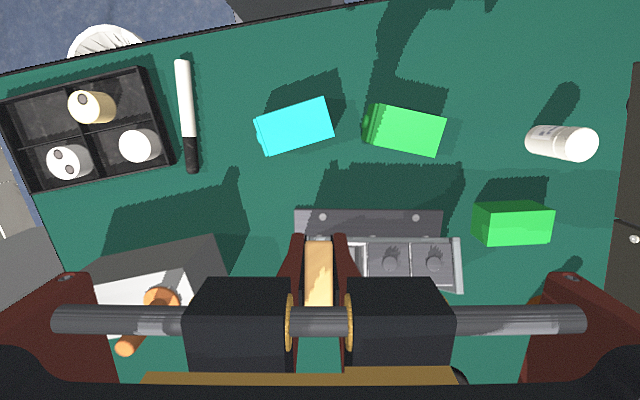

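View pics/s6.png

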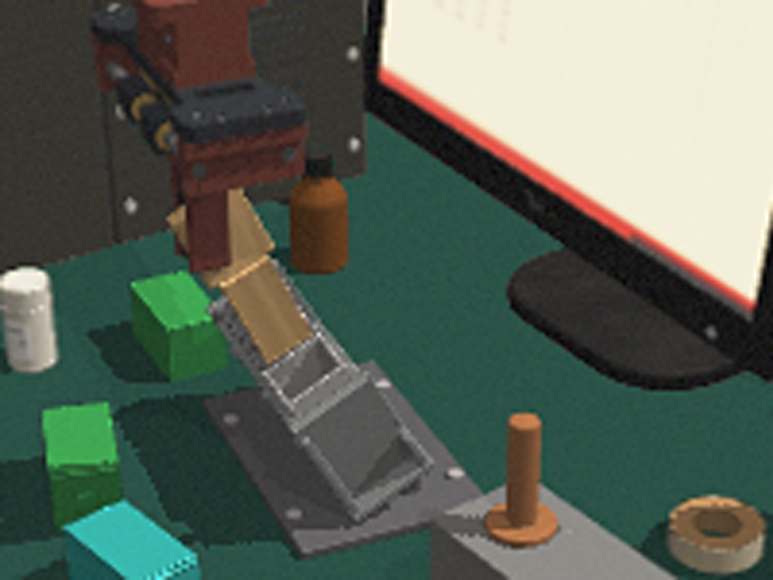

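View pics/d6.png

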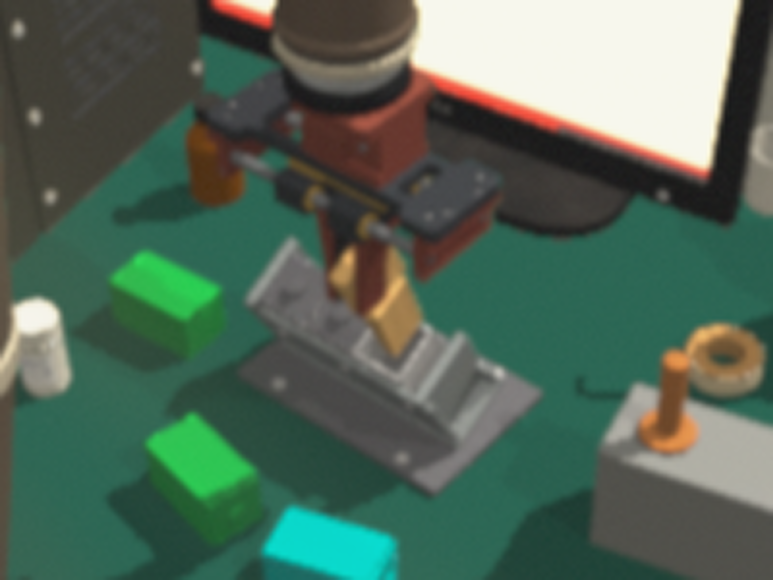

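```bash
cat > ov.py <<'E'
import sys
from tgt import *
def overlay(tag,crop,k,rk=RK,wedge=None,out="ov",d=0.0,py=-32.5):
    s,c,p,dd=pickle.load(open(f"pics/{tag}.pkl","rb"))
    x0,y0,x1,y1=crop
    im=cv2.resize(p[y0:y1,x0:x1,::-1],None,fx=k,fy=k,interpolation=cv2.INTER_CUBIC)
    def L(P,col,closed=True):
        q=(proj(c,P)+.5-[x0,y0])*k-.5
        cv2.polylines(im,[(q*16).astype(int)],closed,col,1,cv2.LINE_AA,4)
    T=lambda P:np.array([tr2w(a,rk) for a in P])
    L(T([(-23,py-22,80),(-23,py+22,80),(21,py+22,80),(21,py-22,80)]),(0,0,255))
    L(T([(-23,-70.9,80),(23,-70.9,80),(23,-59.4,0),(-23,-59.4,0)]),(255,0,255))
    L(T([(-23,80,80),(23,80,80),(23,80,0),(-23,80,0)]),(255,255,0))
    L(T([(-23,-70.9,70),(-23,80,70)]),(0,255,255),False)
    L(T([(23,-60,25),(23,80,25)]),(0,255,255),False)
    if wedge is not None:
        # wedge: G pos world, tilt deg, L head centre offset, yaw from tool
        G,phi,yaw,off,gx=wedge
        a=np.radians(phi);cc,ss=np.cos(yaw),np.sin(yaw)
        R=np.array([[cc,-ss,0],[ss,cc,0],[0,0,1]])@np.array([[np.cos(a),0,-np.sin(a)],[0,1,0],[np.sin(a),0,np.cos(a)]])
        W=lambda P:np.array([G+R@((np.array(a)+[gx,0,-off])/1000) for a in P])
        for y in (-7,7): L(W([(-22,y,-25),(22,y,-25),(22,y,25),(-22,y,25)]),(0,255,0))
        L(W([(-16,-10,-25),(16,-10,-25),(16,0,-95),(-16,0,-95)]),(255,255,255))
        L(W([(-16,10,-25),(16,10,-25),(16,10,-95),(-16,10,-95)]),(255,255,255))
    cv2.imwrite(f"pics/{out}.png",im)
def wz(tag,phi=28,off=6.7,gx=0):
    s=pickle.load(open(f"pics/{tag}.pkl","rb"))[0]
    t=s["tool_rot"];yaw=np.arctan2(-t[0,0],t[1,0])
    return (s["ee_pos"]-t[:,2]*.005,phi,yaw,off,gx)
E
python3 - <<'E'
from ov import *
overlay("s6",(250,130,350,240),5.2,wedge=wz("s6"),out="ov_s6")
overlay("d6",(250,160,360,260),5.2,wedge=wz("d6"),out="ov_d6")
E
```

```text
(no output)
```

View pics/ov_s6.png

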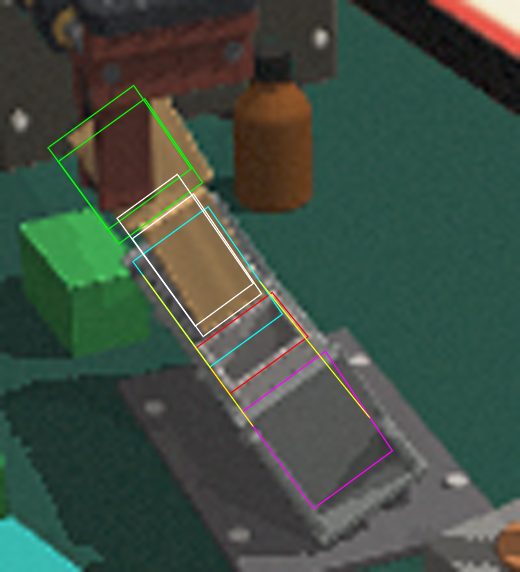

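View pics/ov_d6.png

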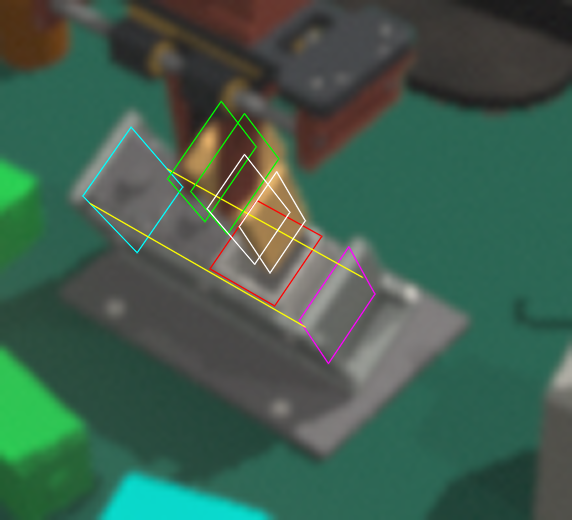

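Run:
```python
import pickle,cv2
for t,(x0,y0,x1,y1) in {"s6":(255,140,335,240),"d6":(270,170,350,250)}.items():
    p=pickle.load(open(f"pics/{t}.pkl","rb"))[2]
    im=cv2.resize(p[y0:y1,x0:x1,::-1],None,fx=6,fy=6,interpolation=cv2.INTER_CUBIC)
    cv2.imwrite(f"pics/{t}z.png",im)
```

```text
(no output)
```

View pics/s6z.png

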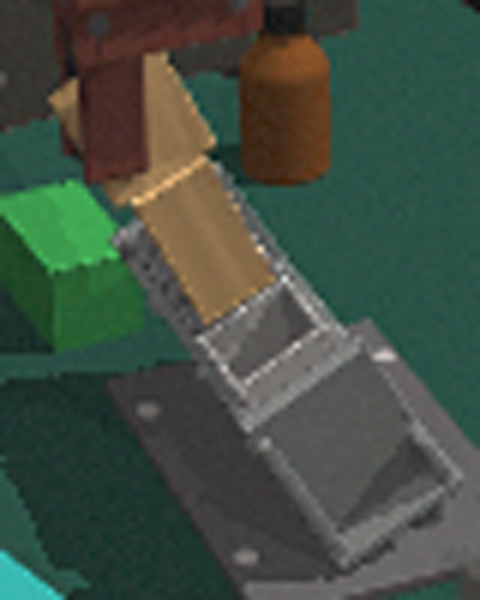

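View pics/d6z.png

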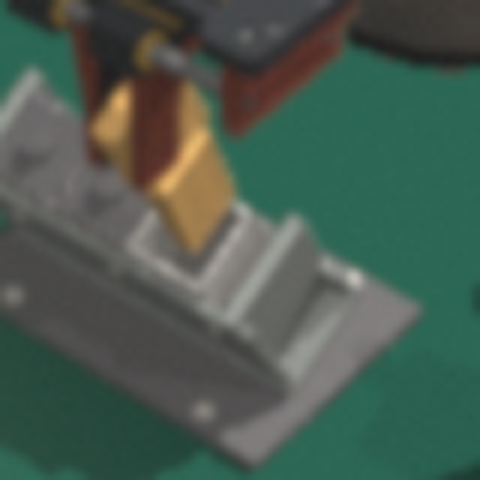

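```bash
cat > joint.py <<'E'
from ov import *
import copy
def shift(c,t): c=dict(c);c["xyz"]=c["xyz"]+t;return c
def Rw(phi,yaw):
    a=np.radians(phi);cc,ss=np.cos(yaw),np.sin(yaw)
    return np.array([[cc,-ss,0],[ss,cc,0],[0,0,1]])@np.array([[np.cos(a),0,-np.sin(a)],[0,1,0],[np.sin(a),0,np.cos(a)]])
S=lambda L,k,o:np.array(L)/k+np.array(o)-.5+.5/k
mouth=lambda sg,py,rk:np.array([tr2w((-1+22*a,py+22*b,80),rk) for a,b in sg])
c0=cal["wrist"]; s1,c1,_,_=pickle.load(open("pics/w1.pkl","rb"));s6,cs,_,_=pickle.load(open("pics/s6.pkl","rb"))
_,_,yaw,_,_=wz("s6");G=s6["ee_pos"]-s6["tool_rot"][:,2]*.005
wp=np.array([(22,-7,25),(22,-7,-25),(-22,-7,-25),(16,-10,-25),(-16,-10,-25),(16,0,-95),(-16,0,-95)])
wuv=S([(165,57),(215,140),(120,203),(210,162),(140,205),(275,280),(208,325)],6,(255,140))
suv=S([(195,340),(243,392),(333,330),(283,275)],6,(255,140));ssg=[(-1,1),(-1,-1),(1,-1),(1,1)]
u0=S([(62,333),(152,352),(140,476),(57,450)],2.7,(170,0));g0=[(-1,1),(1,1),(1,-1),(-1,-1)]
u1=S([(247,110),(398,123),(394,266),(245,250)],4,(360,115));g1=[(-1,-1),(-1,1),(1,1),(1,-1)]
def f(P):
    rk=P[:3];phi,gx,off=P[3:6];t0,t1,ts=P[6:9],P[9:12],P[12:15]
    W=G+(wp+[gx,0,-off])/1000@Rw(phi,yaw).T
    return np.r_[(proj(shift(c0,t0),mouth(g0,-32.5,rk))-u0).ravel(),(proj(shift(c1,t1),mouth(g1,-32.5,rk))-u1).ravel(),
      (proj(shift(cs,ts),mouth(ssg,-32.5,rk))-suv).ravel(),(proj(shift(cs,ts),W)-wuv).ravel(),P[6:]/.002,[gx/4,(off-6.7)/2]]
if __name__=="__main__":
    r=least_squares(f,np.r_[RK,28,0,6.7,np.zeros(9)],x_scale=np.r_[.01,.01,.1,10,5,5,np.ones(9)*.002]);print(r.x.round(4),r.cost);print(r.fun.round(1))
E
python3 joint.py
```

```text
[ 5.58400e-01  7.10000e-02 -1.61300e-01  2.44753e+01  6.12440e+00
  7.06270e+00 -1.10000e-03 -3.00000e-04  1.10000e-03  1.30000e-03
  1.00000e-04 -2.00000e-04 -1.70000e-03  5.00000e-04 -2.00000e-04] 10.303124179392935
[-0.2 -0.6 -0.4 -0.1  0.6  0.7 -0.2  0.1  0.6 -0.2 -1.3  0.3  0.1 -0.1
  0.6  0.3  0.7  0.1 -0.8  0.2 -0.7 -0.5  0.7  0.2 -0.7 -2.1  0.8  1.1
 -0.1  1.5 -0.2 -0.5 -0.7  0.2  0.4  0.  -0.1  0.2 -0.6 -0.2  0.5  0.6
  0.1 -0.1 -0.8  0.2 -0.1  1.5  0.2]
```

```bash
cat > ins.py <<'E'
from joint import *
from plant import env
RKJ=np.array([.5584,.0710,-.1613])
def tip_tr(s,phi=24.5,gx=6.1,off=7.1,p=(0,0,-95)):
    t=s["tool_rot"];yaw=np.arctan2(-t[0,0],t[1,0])
    G=s["ee_pos"]-t[:,2]*.005
    w=G+Rw(phi,yaw)@((np.array(p)+[gx,0,-off])/1000)
    return R_tr(RKJ[2]).T@(w-[RKJ[0],RKJ[1],.03])*1000
def tooldelta(s,d): # trough mm -> tool cm
    return s["tool_rot"].T@R_tr(RKJ[2])@np.array(d,float)/10
if __name__=="__main__":
    s=env.read_state();t=tip_tr(s);print(s["ee_pos"],"tip",t.round(1),"yaw err deg",np.degrees(RKJ[2]-np.arctan2(-s["tool_rot"][0,0],s["tool_rot"][1,0])))
    for tgt in [(0,-67,84),(0,-65,70),(0,-63.4,40)]: print(tgt,tooldelta(s,np.array(tgt)-t).round(2))
    print(tooldelta(s,[0,0,-10]),tooldelta(s,[-10,0,0]))
E
python3 ins.py
```

```text
[0.44704432 0.02458186 0.22103002] tip [  1.4 -63.8 118.9] yaw err deg 0.13608679032456994
(0, -67, 84) [-0.31  1.52  3.15]
(0, -65, 70) [-0.11  2.18  4.38]
(0, -63.4, 40) [0.06 3.59 7.02]
[0.00220043 0.47163246 0.88179248] [-0.00152004 -0.88179202  0.47163601]
```

Request:
move_arm --plan '[[[-0.15, 0.5, 1], 0, -1], [[-0.3, 1, 2], 0, -1], [[-0.33, 1.45, 3], 0, -1], [[-0.33, 1.45, 3], 0, -1], [[-0.33, 1.45, 3], 0, -1]]'

```text
time: 7.7
ee_pos: [0.4614, 0.0185, 0.1908]
tool_rot: [[0.166, 0.986, -0.002], [0.986, -0.166, 0.0], [-0.0, -0.002, -1.0]]
contact_force: [-0.4, 0.5, -1.0]
width: 0.156
```

```bash
python3 ins.py | head -1; python3 snap.py scene s7 255 140 335 240; python3 snap.py side d7 270 170 350 250;python3 snap.py wrist w7 240 200 400 320
```

```text
[0.46139716 0.01854697 0.19075584] tip [  0.6 -67.6  85.1] yaw err deg 0.30159499057865635
scale 5.8
7.7 [0.4614 0.0185 0.1908] [[0.166, 0.986, -0.002], [0.986, -0.166, 0.0], [-0.0, -0.002, -1.0]] [ 0.13  0.21 -0.31  2.01  0.08  0.94  1.18] [-0.4  0.5 -1. ] 0.1562411788298158
scale 7.25
7.75 [0.4615 0.0189 0.1913] [[0.165, 0.986, -0.001], [0.986, -0.165, 0.0], [-0.0, -0.001, -1.0]] [ 0.13  0.2  -0.31  2.01  0.08  0.94  1.18] [ 0.2  0.8 -0.3] 0.1593259917172255
scale 4.833333333333333
7.8 [0.4616 0.0191 0.1916] [[0.165, 0.986, -0.0], [0.986, -0.165, 0.0], [0.0, -0.0, -1.0]] [ 0.13  0.2  -0.31  2.01  0.08  0.94  1.18] [ 0.  -0.  -1.1] 0.16203707907933587
```

View pics/s7.png

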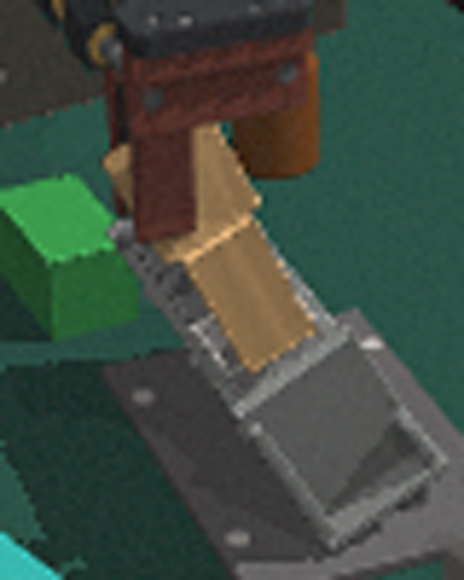

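View pics/d7.png

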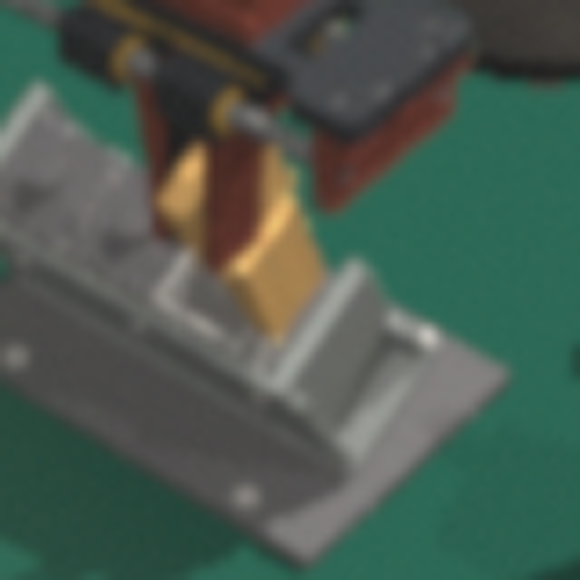

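View pics/w7.png

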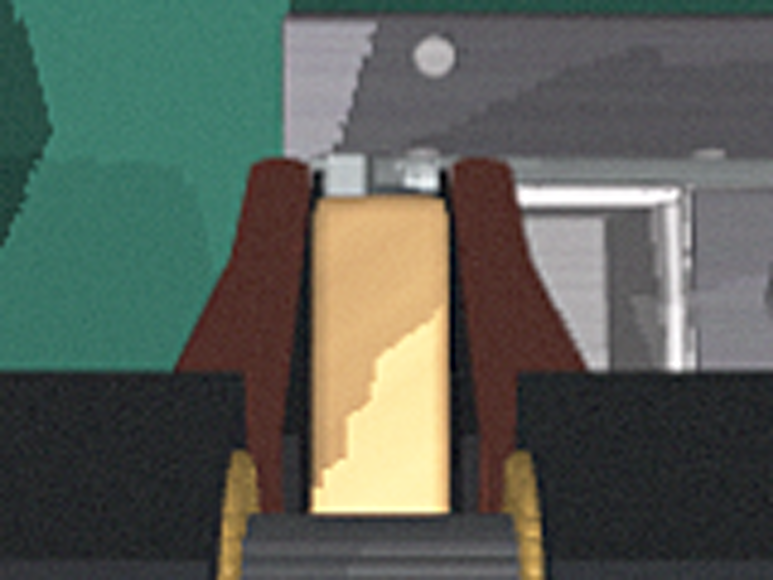

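Run:
```python
from ins import *
s,c,p,d=pickle.load(open("pics/w7.pkl","rb"))
for n,q in dict(wall=(-23,-70.9,80),can=(-23,-54.5,80),canL=(-23,-10.5,80),fw0=(-23,-70,70)).items():
    u=proj(c,tr2w(q,RKJ))[0];print(n,((u-[240,200]+.5)*4.833).round())
x=tip_tr(s);print(x)
for pnt in [(-16,0,-95),(-16,10,-95),(-22,-7,25),(-22,7,25)]:
    w=tip_tr(s,p=pnt);u=proj(c,tr2w(w,RKJ))[0];print(pnt,((u-[240,200]+.5)*4.833).round())
```

```text
wall [361. 179.]
can [447. 178.]
canL [678. 177.]
fw0 [366. 183.]
[  1.0866326  -66.96909989  85.77721689]
(-16, 0, -95) [382. 220.]
(-16, 10, -95) [436. 220.]
(-22, -7, 25) [316. 179.]
(-22, 7, 25) [454. 179.]
```

Request:
move_arm --plan '[[[0.04, 0.24, 0.44], 0, -1], [[0.1, 0.47, 0.88], 0, -1], [[0.16, 0.71, 1.32], 0, -1], [[0.22, 0.94, 1.76], 0, -1], [[0.28, 1.18, 2.2], 0, -1], [[0.34, 1.41, 2.65], 0, -1], [[0.34, 1.41, 2.65], 0, -1]]'

```text
time: 8.43
ee_pos: [0.476, 0.0203, 0.1641]
tool_rot: [[0.164, 0.986, -0.001], [0.986, -0.164, -0.0], [-0.0, -0.001, -1.0]]
contact_force: [-0.2, -0.8, 0.1]
width: 0.158
```

```bash
python3 ins.py | head -1; python3 snap.py scene s8 255 140 335 240; python3 snap.py side d8 270 170 350 250;python3 snap.py wrist w8 240 200 400 320
```

```text
[0.47598005 0.02029169 0.16405334] tip [  0.5 -63.5  54.9] yaw err deg 0.21921240073830014
scale 5.8
8.4333 [0.476  0.0203 0.1641] [[0.164, 0.986, -0.001], [0.986, -0.164, -0.0], [-0.0, -0.001, -1.0]] [ 0.12  0.26 -0.31  2.01  0.1   0.88  1.16] [-0.2 -0.8  0.1] 0.15783941530843512
scale 7.25
8.4833 [0.4759 0.0204 0.1645] [[0.164, 0.986, -0.001], [0.986, -0.164, -0.0], [-0.0, -0.001, -1.0]] [ 0.12  0.26 -0.31  2.01  0.1   0.88  1.16] [ 0.  -0.3 -1. ] 0.15700174228595684
scale 4.833333333333333
8.5333 [0.4759 0.0204 0.1648] [[0.164, 0.986, -0.001], [0.986, -0.164, -0.0], [-0.0, -0.001, -1.0]] [ 0.12  0.26 -0.31  2.01  0.1   0.88  1.16] [-0.4 -0.7 -1.4] 0.15928328252470297
```

View pics/s8.png

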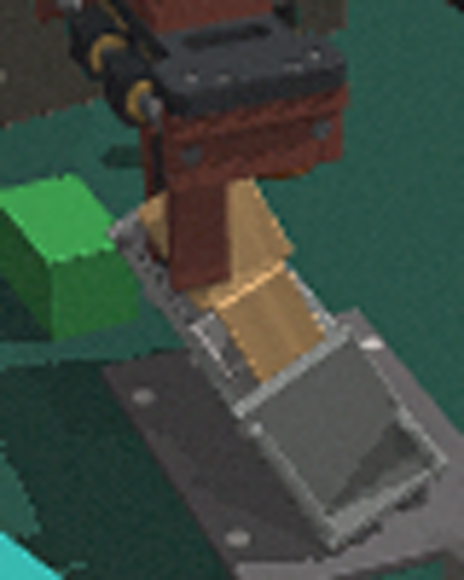

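View pics/w8.png

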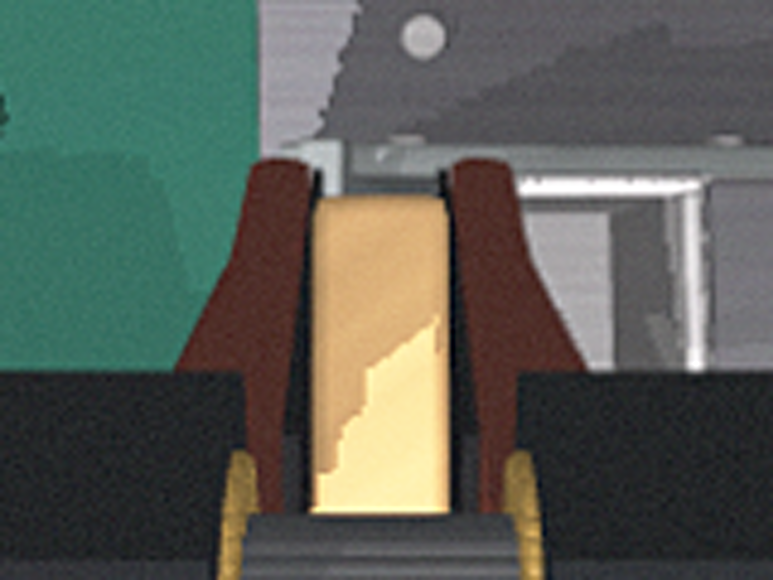

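Request:
move_arm --plan '[[[0.05, 0.3, 0.56], 0, -1], [[0.12, 0.6, 1.12], 0, -1], [[0.2, 0.9, 1.68], 0, -1], [[0.2, 0.55, 1.87], 0, -1], [[0.2, 0.2, 2.06], 0, -1], [[0.2, 0, 2.17], 0, -1], [[0.2, -0.15, 2.25], 0, -1], [[0.2, -0.25, 2.3], 0, -1], [[0.2, -0.25, 2.3], 0, -1]]'

```text
time: 9.33
ee_pos: [0.474, 0.0227, 0.1424]
tool_rot: [[0.164, 0.986, 0.001], [0.986, -0.164, -0.0], [-0.0, 0.001, -1.0]]
contact_force: [1.1, -3.2, -1.0]
width: 0.157
```

```bash
python3 ins.py | head -1; python3 snap.py scene s9 255 140 335 240; python3 snap.py wrist w9 240 200 400 320
```

```text
[0.47397763 0.02268149 0.14238526] tip [-11.8 -61.4  36.8] yaw err deg 0.2169327716550723
scale 5.8
9.3333 [0.474  0.0227 0.1424] [[0.164, 0.986, 0.001], [0.986, -0.164, -0.0], [-0.0, 0.001, -1.0]] [ 0.11  0.29 -0.3   2.04  0.12  0.83  1.14] [ 1.1 -3.2 -1. ] 0.15656930619416035
scale 4.833333333333333
9.3833 [0.474  0.0227 0.1424] [[0.164, 0.986, 0.001], [0.986, -0.164, -0.0], [-0.0, 0.001, -1.0]] [ 0.11  0.29 -0.3   2.04  0.12  0.83  1.14] [ 1.3 -2.2  0.3] 0.16254115844740982
```

View pics/s9.png

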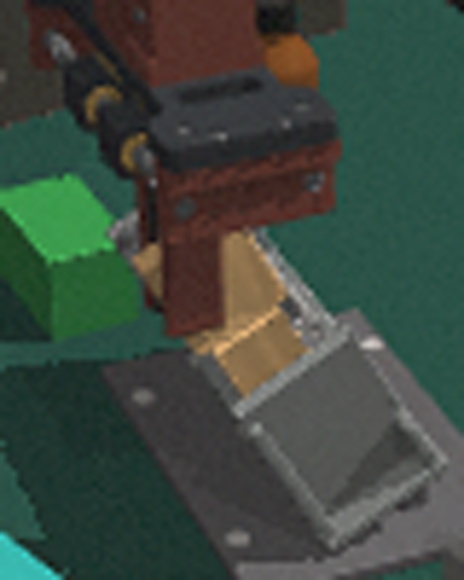

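View pics/w9.png

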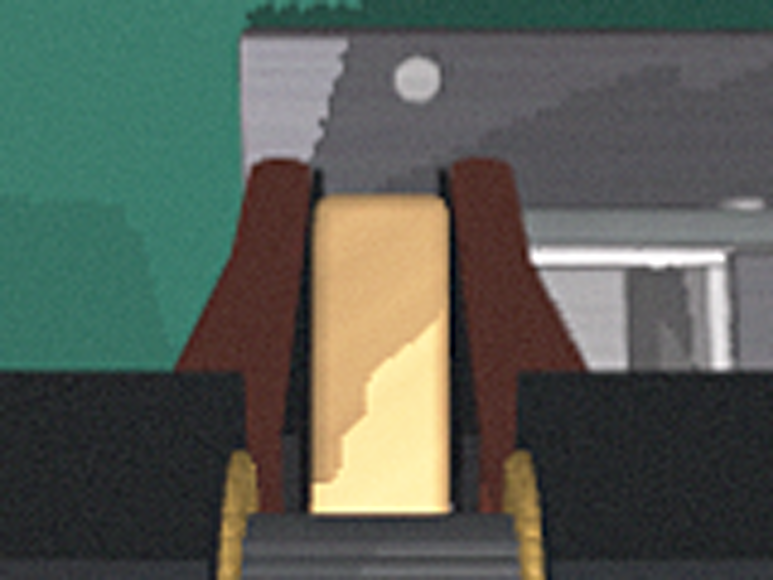

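Request:
move_arm --plan '[[[0, 0, 0], 0, -1], [[0.02, 0.12, 0.22], 0, -1], [[0.05, 0.24, 0.44], 0, -1], [[0.07, 0.35, 0.66], 0, -1], [[0.09, 0.47, 0.88], 0, -1], [[0.1, 0.57, 1.06], 0, -1], [[0.1, 0.57, 1.06], 0, -1]]' --newtons 35

```text
time: 10.02
ee_pos: [0.4801, 0.0225, 0.1312]
tool_rot: [[0.165, 0.986, 0.0], [0.986, -0.165, -0.0], [-0.0, 0.0, -1.0]]
contact_force: [3.0, -3.4, -1.9]
width: 0.159
```

```bash
python3 ins.py | head -1; python3 snap.py scene s10 255 140 335 240; python3 snap.py wrist w10 240 200 400 320
```

```text
[0.48007267 0.0225367  0.13116029] tip [-11.7 -60.6  24.1] yaw err deg 0.22995168962265908
scale 5.8
10.0167 [0.4801 0.0225 0.1312] [[0.165, 0.986, 0.0], [0.986, -0.165, -0.0], [-0.0, 0.0, -1.0]] [ 0.1   0.32 -0.3   2.04  0.13  0.81  1.13] [ 3.  -3.4 -1.9] 0.15882478345107584
scale 4.833333333333333
10.0667 [0.4801 0.0225 0.1311] [[0.165, 0.986, 0.0], [0.986, -0.165, -0.0], [-0.0, 0.0, -1.0]] [ 0.1   0.32 -0.3   2.04  0.13  0.81  1.13] [ 2.8 -4.8 -1.4] 0.1565655708263913
```

View pics/s10.png

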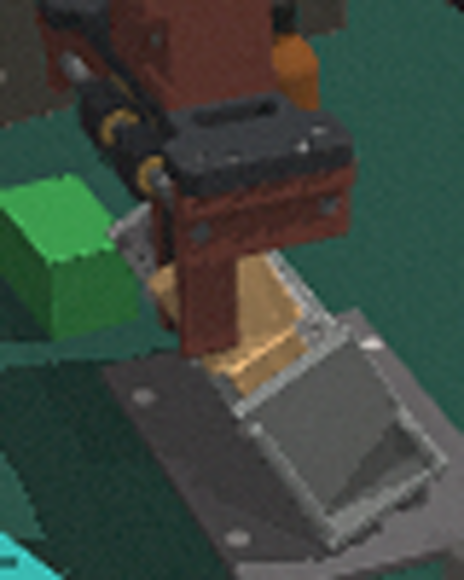

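Request:
move_arm --plan '[[[0.01, 0.1, 0.18], 0, -1], [[0.03, 0.19, 0.35], 0, -1], [[0.05, 0.28, 0.53], 0, -1], [[0.05, 0.28, 0.53], 0, -1]]'

```text
time: 10.45
ee_pos: [0.4823, 0.0221, 0.1263]
tool_rot: [[0.165, 0.986, -0.001], [0.986, -0.165, -0.001], [-0.001, -0.001, -1.0]]
contact_force: [-2.0, -6.7, 7.1]
width: 0.16
```

```bash
python3 ins.py | head -1; python3 -c "
from plant import env
s=env.read_state();print(s['contact_force'],s['time'])"
```

```text
[0.48228902 0.02213364 0.12632937] tip [-12.  -60.7  18.8] yaw err deg 0.25284216040989893
[-1.97779476 -6.6710425   7.06123387] 10.45
```

Request:
move_arm --plan '[[[0.01, 0.1, 0.18], 0, -1], [[0.01, 0.19, 0.35], 0, -1], [[0.01, 0.24, 0.44], 0, -1], [[0.01, 0.24, 0.44], 0, -1]]'

```text
time: 10.78
ee_pos: [0.4838, 0.0219, 0.124]
tool_rot: [[0.165, 0.986, -0.002], [0.986, -0.165, -0.002], [-0.002, -0.002, -1.0]]
contact_force: [-14.9, -7.3, 35.4]
width: 0.16
```

```bash
python3 ins.py | head -1; python3 snap.py scene s11 255 140 335 240; python3 snap.py wrist w11 240 200 400 320;python3 snap.py side d11 270 170 350 250
```

```text
[0.48377604 0.02188212 0.12401216] tip [-11.7 -60.7  16. ] yaw err deg 0.26717722977060365
scale 5.8
10.7833 [0.4838 0.0219 0.124 ] [[0.165, 0.986, -0.002], [0.986, -0.165, -0.002], [-0.002, -0.002, -1.0]] [ 0.1   0.33 -0.3   2.03  0.14  0.8   1.13] [-14.9  -7.3  35.4] 0.16029127189409914
scale 4.833333333333333
10.8333 [0.4838 0.0219 0.1241] [[0.165, 0.986, -0.002], [0.986, -0.165, -0.002], [-0.002, -0.001, -1.0]] [ 0.1   0.33 -0.3   2.03  0.14  0.8   1.13] [-14.1  -6.2  35.1] 0.1603877744510305
scale 7.25
10.8833 [0.4838 0.0219 0.124 ] [[0.165, 0.986, -0.002], [0.986, -0.165, -0.002], [-0.002, -0.001, -1.0]] [ 0.1   0.33 -0.3   2.03  0.14  0.8   1.13] [-14.4  -7.6  34.9] 0.15933904162080384
```

View pics/s11.png

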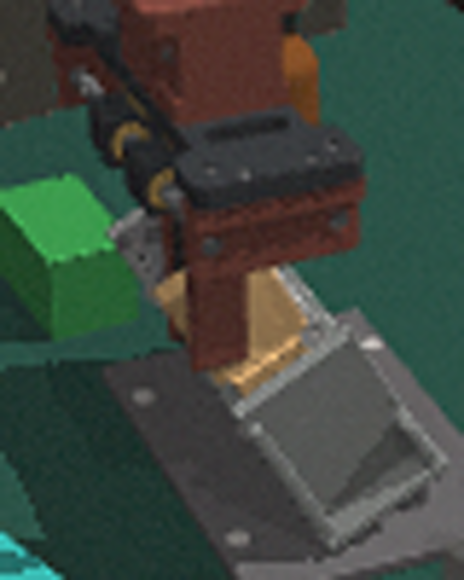

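View pics/w11.png

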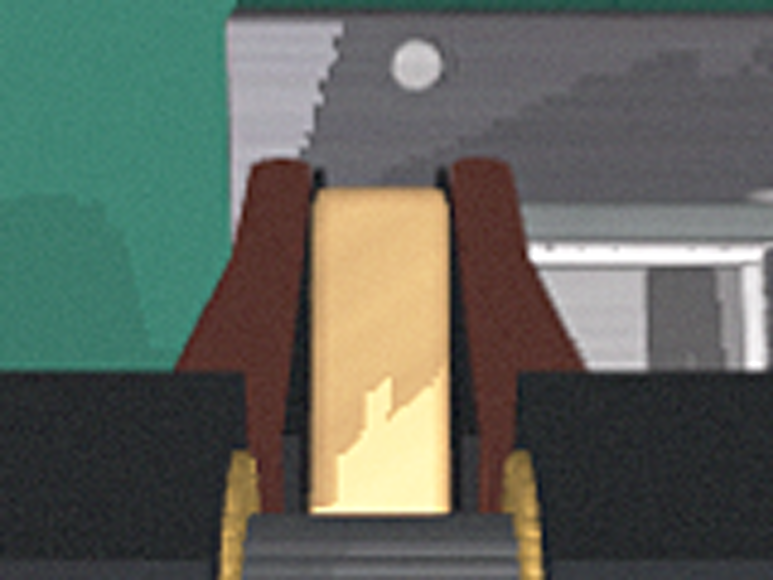

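View pics/d11.png

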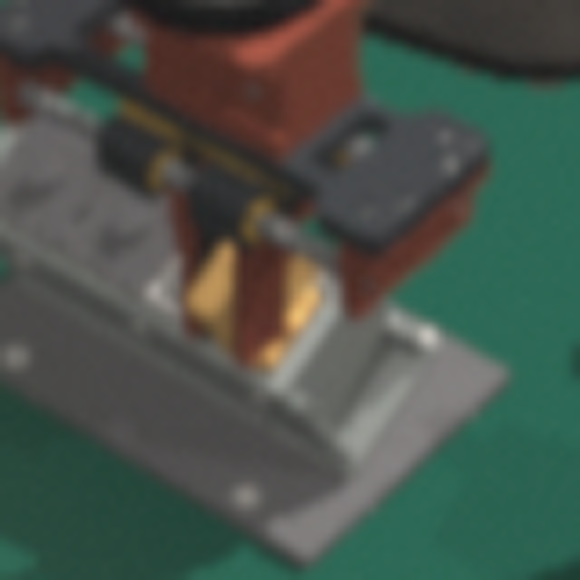

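Request:
move_arm --plan '[[[0, -0.1, -0.18], 0, -1], [[0, -0.1, -0.18], 0, -0.4], [[0, -0.1, -0.18], 0, -0.4], [[0, -0.1, -0.18], 0, -0.4], [[0, -0.1, -0.18], 0, -0.4], [[0, -0.1, -0.18], 0, -0.4], [[0, -0.1, -0.18], 0, -0.4]]'

```text
time: 11.52
ee_pos: [0.4838, 0.0231, 0.1234]
tool_rot: [[0.164, 0.986, -0.0], [0.986, -0.164, 0.0], [0.0, -0.0, -1.0]]
contact_force: [-0.6, 0.2, 0.2]
width: 0.3
```

Request:
move_arm --plan '[[[0, 0, -3], 0, -0.4], [[0, 0, -6], 0, -0.4], [[0, 0, -9], 0, -0.4], [[0, 0, -11], 0, -0.4], [[0, 0, -11], 0, -0.4]]'

```text
time: 11.93
ee_pos: [0.4861, 0.0232, 0.2378]
tool_rot: [[0.164, 0.986, 0.007], [0.986, -0.164, 0.0], [0.002, 0.007, -1.0]]
contact_force: [0.1, 0.2, 0.6]
width: 0.299
```

```bash
python3 snap.py scene s12 255 140 335 240; python3 snap.py wrist w12 ;python3 snap.py side d12 270 170 350 250
```

```text
scale 5.8
11.9333 [0.4861 0.0232 0.2378] [[0.164, 0.986, 0.007], [0.986, -0.164, 0.0], [0.002, 0.007, -1.0]] [ 0.13  0.19 -0.31  1.91  0.07  1.05  1.19] [0.1 0.2 0.6] 0.2991651876384569
11.9833 [0.4851 0.023  0.2356] [[0.164, 0.986, 0.004], [0.986, -0.164, 0.0], [0.001, 0.004, -1.0]] [ 0.13  0.19 -0.31  1.91  0.07  1.04  1.19] [-1.   0.1 -0.2] 0.29603277318482024
scale 7.25
12.0333 [0.4842 0.0228 0.2341] [[0.164, 0.986, 0.002], [0.986, -0.164, 0.0], [0.0, 0.002, -1.0]] [ 0.13  0.19 -0.31  1.91  0.07  1.04  1.19] [-1.  -0.2 -0.3] 0.304092209527781
```

View pics/s12.png

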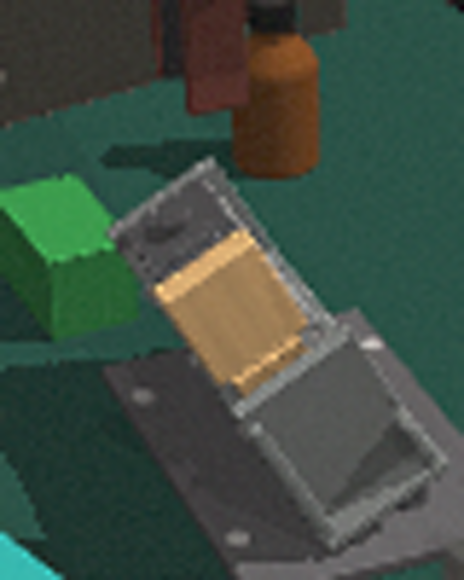

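View pics/w12.png

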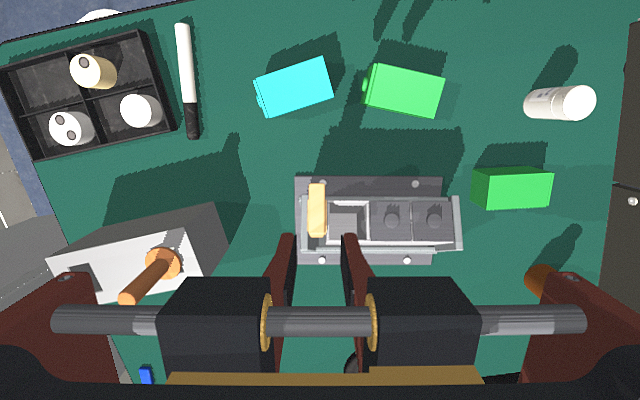

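View pics/d12.png

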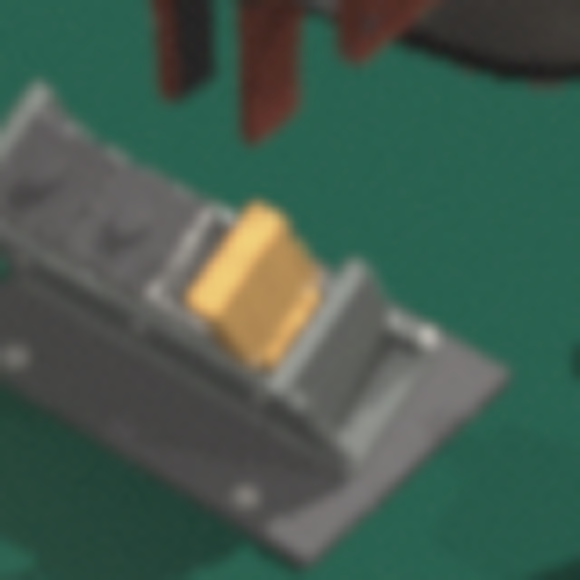

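Run:
```python
import pickle,cv2
p=pickle.load(open("pics/w12.pkl","rb"))[2]
cv2.imwrite("pics/w12z.png",cv2.resize(p[170:270,290:470,::-1],None,fx=4.4,fy=4.4,interpolation=cv2.INTER_CUBIC))
```

```text
(no output)
```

View pics/w12z.png

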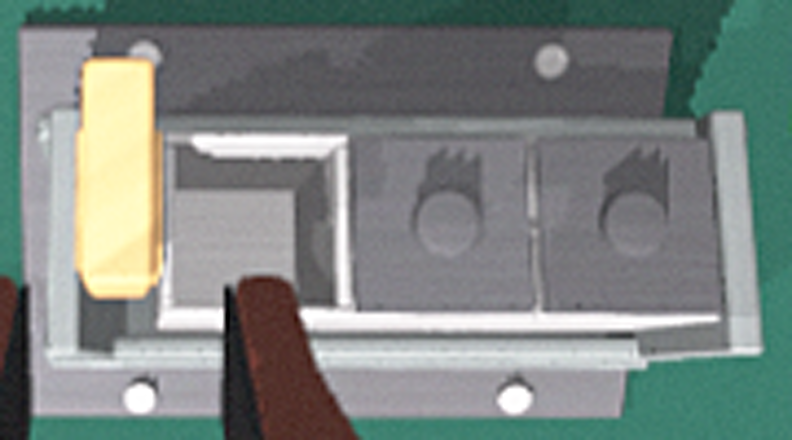

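Run:
```python
from plant import env
from tgt import *
s=env.read_state()
for z in (.24,.132): print(delta(s,[.535,-.158,z]).round(2))
```

```text
[-16.98   8.04  -0.69]
[-16.98   8.04  10.11]
```

Request:
move_arm --plan '[[[-2, 0.9, -0.8], -3, 0], [[-5, 2.3, -0.8], -6, 0], [[-8.5, 4, -0.8], -9, 0], [[-12, 5.6, -0.8], -12.9, 0], [[-15.5, 7.3, -0.8], -12.9, 0], [[-17, 8, -0.8], -12.9, 0], [[-17, 8, 0], -12.9, 0], [[-17, 8, 3], -12.9, 0], [[-17, 8, 3], -12.9, 0]]'

```text
time: 12.83
ee_pos: [0.5317, -0.1568, 0.1978]
tool_rot: [[-0.06, 0.998, -0.009], [0.998, 0.06, 0.003], [0.003, -0.009, -1.0]]
contact_force: [-2.5, 0.8, -0.1]
width: 0.5
```

```bash
python3 snap.py wrist w13 200 140 440 320;python3 snap.py scene s13 300 120 420 270
python3 - <<'E'
import pickle
from tgt import *
s,c,p,d=pickle.load(open("pics/w13.pkl","rb"))
print(delta(s,[.535,-.158,.132]))
E
```

```text
scale 3.2222222222222223
12.8333 [ 0.5317 -0.1568  0.1978] [[-0.06, 0.998, -0.009], [0.998, 0.06, 0.003], [0.003, -0.009, -1.0]] [ 0.38  0.35 -0.22  1.8   0.09  1.02  1.75] [-2.5  0.8 -0.1] 0.49991792628821535
scale 3.8666666666666667
12.8833 [ 0.5324 -0.1566  0.2   ] [[-0.061, 0.998, -0.007], [0.998, 0.061, 0.002], [0.003, -0.007, -1.0]] [ 0.37  0.34 -0.22  1.79  0.09  1.02  1.75] [-0.6  0.7  0.4] 0.500795475530073
[-0.15862488  0.38333238  6.5733988 ]
```

View pics/w13.png

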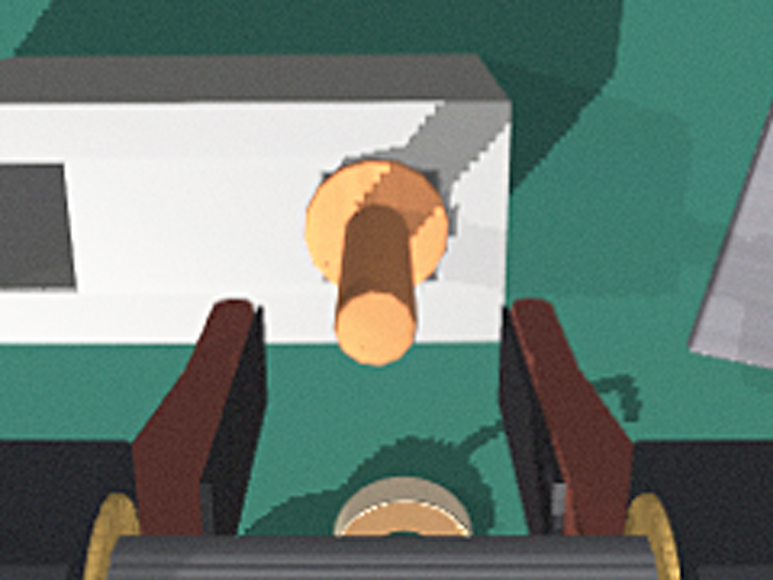

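View pics/s13.png

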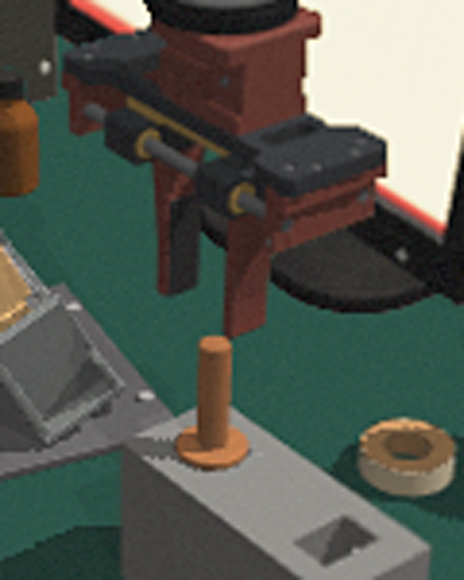

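Run:
```python
from joint import *
s,c,p,d=pickle.load(open("pics/w13.pkl","rb"))
ez=np.array([0,0,1.])
print(onplane(c,S([(375,328)],3.2222,(200,140)),ez,np.array([0,0,.165])),onplane(c,S([(377,222)],3.2222,(200,140)),ez,np.array([0,0,.1])))
q=onplane(c,S([(510,101),(503,343),(66,164),(76,290)],3.2222,(200,140)),ez,np.array([0,0,.095]));print(q)
```

```text
[[ 0.53398291 -0.15825296  0.165     ]] [[ 0.53177645 -0.15799182  0.1       ]]
[[ 0.49718749 -0.12421139  0.095     ]
 [ 0.56806813 -0.11924922  0.095     ]
 [ 0.52173584 -0.24398488  0.095     ]
 [ 0.5587842  -0.24240735  0.095     ]]
```

Request:
move_arm --plan '[[[-0.15, 0.2, 2], 0, 0], [[-0.15, 0.2, 4.5], 0, 0], [[-0.15, 0.2, 6.6], 0, 0], [[-0.15, 0.2, 6.7], 0, -1], [[-0.15, 0.2, 6.7], 0, -1], [[-0.15, 0.2, 6.7], 0, -1], [[-0.15, 0.2, 6.7], 0, -1], [[-0.15, 0.2, 6.7], 0, -1], [[-0.15, 0.2, 6.7], 0, -1], [[-0.15, 0.2, 6.7], 0, -1], [[-0.15, 0.2, 6.7], 0, -1]]' --newtons 16

```text
time: 13.85
ee_pos: [0.538, -0.1594, 0.1383]
tool_rot: [[-0.06, 0.998, 0.003], [0.998, 0.06, -0.0], [-0.001, 0.003, -1.0]]
contact_force: [-0.8, 0.8, 7.6]
width: 0.204
```

Request:
move_arm --plan '[[[0, 0, -1.5], 0, -1], [[0, 0, -3], 0, -1], [[0, 0, -4.5], 0, -1], [[0, 0, -5.8], 0, -1], [[0, 0, -6], 0, -1], [[0, -0.8, -6], 0, -1], [[0, -1.6, -6], 0, -1], [[0, -2.4, -6], 0, -1], [[0, -3.2, -6], 0, -1], [[0, -4, -6], 0, -1], [[0, -4.8, -6], 0, -1], [[0, -4.8, -6], 0, -1]]'

```text
time: 14.85
ee_pos: [0.4871, -0.1627, 0.1965]
tool_rot: [[-0.059, 0.998, -0.001], [0.998, 0.059, -0.0], [-0.0, -0.001, -1.0]]
contact_force: [-0.1, 0.2, -1.0]
width: 0.203
```

```bash
python3 snap.py scene s14 290 120 410 270
```

```text
scale 3.8666666666666667
14.85 [ 0.4871 -0.1627  0.1965] [[-0.059, 0.998, -0.001], [0.998, 0.059, -0.0], [-0.0, -0.001, -1.0]] [ 0.41  0.28 -0.22  1.9   0.07  0.97  1.79] [-0.1  0.2 -1. ] 0.20270945430438828
```

View pics/s14.png

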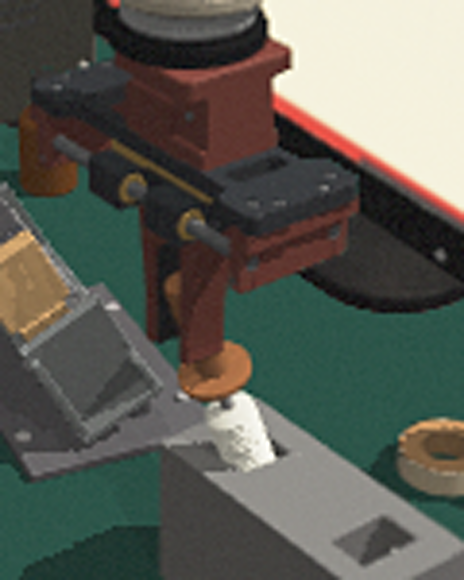

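Request:
move_arm --plan '[[[0, -0.7, 0], 0, -1], [[0, -1.3, 0], 0, -1], [[0, -1.3, 0], 0, -1], [[0, -1.3, -3], 0, -1], [[0, -1.3, -6.5], 0, -1], [[0, -1.3, -8], 0, -1], [[0, -1.3, -8], 0, -1]]'

```text
time: 15.48
ee_pos: [0.4774, -0.1635, 0.2802]
tool_rot: [[-0.06, 0.998, 0.005], [0.998, 0.06, -0.002], [-0.002, 0.005, -1.0]]
contact_force: [-0.3, 0.1, -0.4]
width: 0.2
```

```bash
python3 snap.py scene s15 270 100 390 250;python3 snap.py side d15 310 140 430 260
```

```text
scale 3.8666666666666667
15.4833 [ 0.4774 -0.1635  0.2802] [[-0.06, 0.998, 0.005], [0.998, 0.06, -0.002], [-0.002, 0.005, -1.0]] [ 0.43  0.18 -0.23  1.82  0.04  1.15  1.82] [-0.3  0.1 -0.4] 0.20032079139151956
scale 4.833333333333333
15.5333 [ 0.4765 -0.1634  0.278 ] [[-0.06, 0.998, 0.002], [0.998, 0.06, -0.001], [-0.001, 0.002, -1.0]] [ 0.43  0.18 -0.23  1.82  0.04  1.15  1.82] [ 0.9  0.4 -1. ] 0.1985560518811112
```

View pics/s15.png

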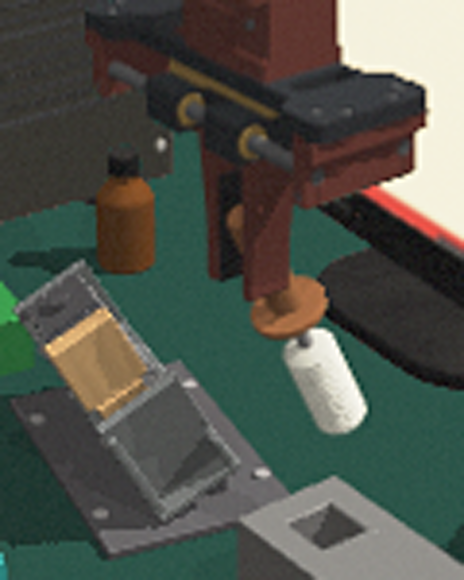

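View pics/d15.png

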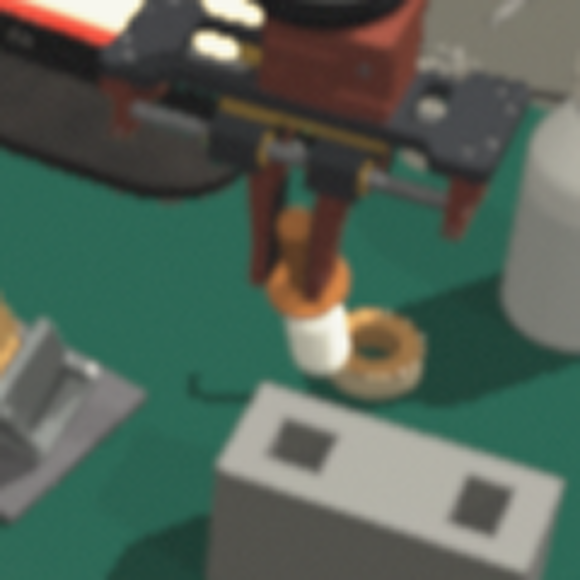

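```bash
cat > bfit.py <<'E'
from joint import *
def brush_fit(tag,uv,zs,k,off,bias=np.array([-.0017,.0005,-.0002])):
    s,c,_,_=pickle.load(open(f"pics/{tag}.pkl","rb"));c=shift(c,bias)
    t=s["tool_rot"];yaw=np.arctan2(-t[0,0],t[1,0]);G=s["ee_pos"]-t[:,2]*.005
    q=S(uv,k,off)
    def f(P):
        phi,a,gx=P
        W=G+(np.c_[np.zeros(len(zs))+gx,np.zeros(len(zs)),np.array(zs)-a])/1000@Rw(phi,yaw).T
        return np.r_[(proj(c,W)-q).ravel(),(a-133)/2,gx/5]
    r=least_squares(f,[25,133,0],x_scale=[10,5,5]);print(tag,r.x,r.fun.round(1));return r.x
if __name__=="__main__":
    brush_fit("s15",[(290,303),(306.5,342.5),(340,409)],[87.5,60,0],3.8667,(270,100))
E
python3 bfit.py
```

```text
s15 [ 26.47512956 131.83137829   2.96487725] [-0.5  0.5 -0.  -0.6  0.9  0.9 -0.6  0.6]
```

```bash
cat > br.py <<'E'
from joint import *
from plant import env
RK2=np.array([.5586,.0724,-.1613])
def btip(s,phi=26.5,a=131.8,gx=3.,z=0):
    t=s["tool_rot"];yaw=np.arctan2(-t[0,0],t[1,0]);G=s["ee_pos"]-t[:,2]*.005
    w=G+Rw(phi,yaw)@(np.array([gx,0,z-a])/1000)
    return R_tr(RK2[2]).T@(w-[RK2[0],RK2[1],.03])*1000
def tooldelta(s,d): return s["tool_rot"].T@R_tr(RK2[2])@np.array(d,float)/10
if __name__=="__main__":
    s=env.read_state();t=s["tool_rot"]
    print("tip",btip(s).round(1),"top60",btip(s,z=60).round(1),"yaw",np.degrees(np.arctan2(-t[0,0],t[1,0])-RK2[2]).round(2),s["time"],s["ee_pos"],s["contact_force"].round(1))
    # account for turn to trough yaw
    G0=None
    s2=dict(s);
    R=Rw(0,RK2[2]);s2["tool_rot"]=np.c_[R[:,1],R[:,0],-R[:,2]]
    b=btip(s2)
    for tg in [(0,-29,150),(0,-29,95)]:
        print(tg,(s["tool_rot"].T@R_tr(RK2[2])@(np.array(tg)-b)/10).round(2))
E
python3 br.py
```

```text
tip [  77.5 -232.4  111.5] top60 [  79.6 -238.2  171.2] yaw 12.68 15.5833 [ 0.47573284 -0.16319848  0.27647208] [ 0.6  0.2 -1.7]
(0, -29, 150) [23.09 -3.82  0.24]
(0, -29, 95) [22.52 -1.3   5.09]
```

Request:
move_arm --plan '[[[2, -1.5, -1], 2, -1], [[5, -2.5, -2], 5, -1], [[8.5, -3.8, -2], 8, -1], [[12, -3.8, -2], 11, -1], [[15.5, -3.8, -2], 12.7, -1], [[19, -3.8, -2], 12.7, -1], [[22, -3.8, -1], 12.7, -1], [[23.1, -3.8, 0.2], 12.7, -1], [[23.1, -3.8, 0.2], 12.7, -1], [[23.1, -3.8, 0.2], 12.7, -1]]'

```text
time: 16.42
ee_pos: [0.4231, 0.065, 0.273]
tool_rot: [[0.159, 0.987, -0.004], [0.987, -0.159, -0.001], [-0.001, -0.004, -1.0]]
contact_force: [0.9, -0.3, 0.9]
width: 0.198
```

```bash
python3 br.py; python3 snap.py scene s16 240 100 340 220;python3 snap.py wrist w16 260 170 420 290;python3 snap.py side d16 250 130 350 240
```

```text
tip [ -1.  -29.  149.4] top60 [  0.6 -29.  209.4] yaw 0.08 16.4167 [0.42313145 0.06495603 0.27304113] [ 0.9 -0.3  0.9]
(0, -29, 150) [ 0.01  0.06 -0.1 ]
(0, -29, 95) [0.01 2.66 4.74]
scale 4.833333333333333
16.4167 [0.4231 0.065  0.273 ] [[0.159, 0.987, -0.004], [0.987, -0.159, -0.001], [-0.001, -0.004, -1.0]] [ 0.16  0.06 -0.44  1.96  0.03  1.12  1.12] [ 0.9 -0.3  0.9] 0.1980791639125606
scale 4.833333333333333
16.4667 [0.4237 0.0642 0.2737] [[0.161, 0.987, -0.003], [0.987, -0.161, -0.001], [-0.001, -0.002, -1.0]] [ 0.16  0.06 -0.44  1.96  0.03  1.12  1.12] [ 0.2  0.4 -0.5] 0.20165470338158878
scale 5.2727272727272725
16.5167 [0.4241 0.064  0.2742] [[0.162, 0.987, -0.001], [0.987, -0.162, -0.0], [-0.001, -0.001, -1.0]] [ 0.16  0.06 -0.44  1.96  0.03  1.12  1.12] [ 0.7 -0.4  0.3] 0.19852900768736395
```

View pics/s16.png

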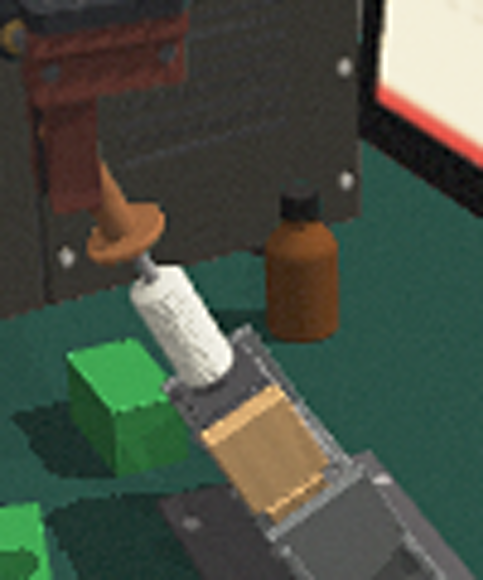

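View pics/w16.png

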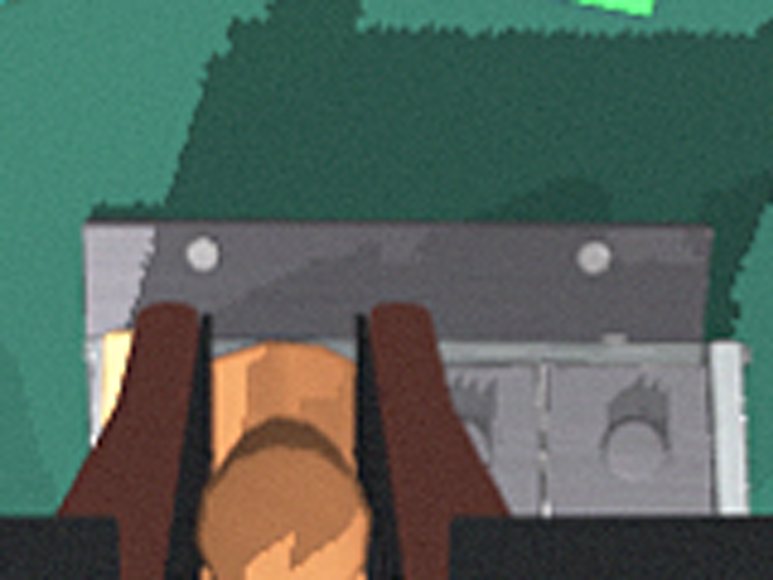

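View pics/d16.png

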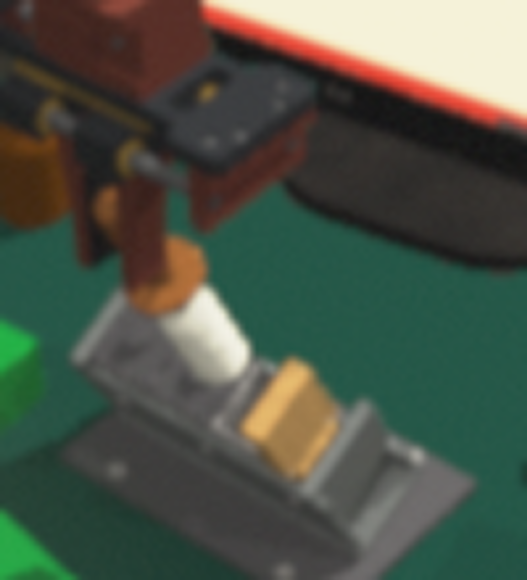

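Run:
```python
from bfit import *
from br import *
r=brush_fit("s16",[(126,234),(158,280),(208.5,368.5)],[87.5,60,0],4.8333,(240,100))
s,c,_,_=pickle.load(open("pics/w16.pkl","rb"))
for q in [(-23,80,80),(23,80,80),(-23,36,80),(-23,-8,80)]:
    print(q,((proj(c,tr2w(q,RK2))[0]-[260,170]+.5)*4.833).round())
print(btip(s,*r),btip(s,*r,z=60))
s,c,_,_=pickle.load(open("pics/s16.pkl","rb"));c=shift(c,[-.0017,.0005,-.0002])
for q in [(-23,80,80),(23,80,80),(-23,-8,80),(21,-8,80)]:
    print(q,((proj(c,tr2w(q,RK2))[0]-[240,100]+.5)*4.833).round())
```

```text
s16 [ 25.26590908 134.07561326   3.02784379] [-0.  -0.  -1.  -0.5  0.4  0.1  0.5  0.6]
(-23, 80, 80) [715. 355.]
(23, 80, 80) [725. 541.]
(-23, 36, 80) [543. 356.]
(-23, -8, 80) [371. 356.]
[ -2.97556123 -29.73613398 147.40306694] [-1.13512811e-01 -2.97265504e+01  2.07334766e+02]
(-23, 80, 80) [173. 386.]
(23, 80, 80) [243. 336.]
(-23, -8, 80) [231. 464.]
(21, -8, 80) [301. 413.]
```

Request:
move_arm --plan '[[[0.05, 0.8, 1.5], 0, -1], [[0.05, 1.65, 3.1], 0, -1], [[0.05, 2.4, 4.5], 0, -1], [[0.05, 2.8, 5.3], 0, -1], [[0.05, 3.25, 6.1], 0, -1], [[0.05, 3.7, 6.95], 0, -1], [[0.05, 4.15, 7.8], 0, -1], [[0.05, 4.15, 7.8], 0, -1]]'

```text
time: 17.23
ee_pos: [0.4655, 0.0585, 0.1953]
tool_rot: [[0.161, 0.987, -0.001], [0.987, -0.161, -0.0], [-0.0, -0.001, -1.0]]
contact_force: [0.4, -0.2, -0.9]
width: 0.198
```

```bash
python3 br.py; python3 snap.py scene s17 240 100 340 220;python3 snap.py wrist w17 240 170 420 300
```

```text
tip [  0.3 -28.7  60.6] top60 [  1.9 -28.7 120.6] yaw -0.05 17.2333 [0.4654735  0.05848177 0.19530837] [ 0.4 -0.2 -0.9]
(0, -29, 150) [-0.04 -4.23 -7.87]
(0, -29, 95) [-0.03 -1.65 -3.02]
scale 4.833333333333333
17.2333 [0.4655 0.0585 0.1953] [[0.161, 0.987, -0.001], [0.987, -0.161, -0.0], [-0.0, -0.001, -1.0]] [ 0.14  0.22 -0.42  1.99  0.11  0.95  1.07] [ 0.4 -0.2 -0.9] 0.19758254368685907
scale 4.333333333333333
17.2833 [0.4653 0.0588 0.196 ] [[0.161, 0.987, -0.001], [0.987, -0.161, 0.0], [-0.0, -0.001, -1.0]] [ 0.14  0.22 -0.42  1.99  0.11  0.96  1.07] [-0.3  0.2 -1.5] 0.19629290298344937
```

View pics/s17.png

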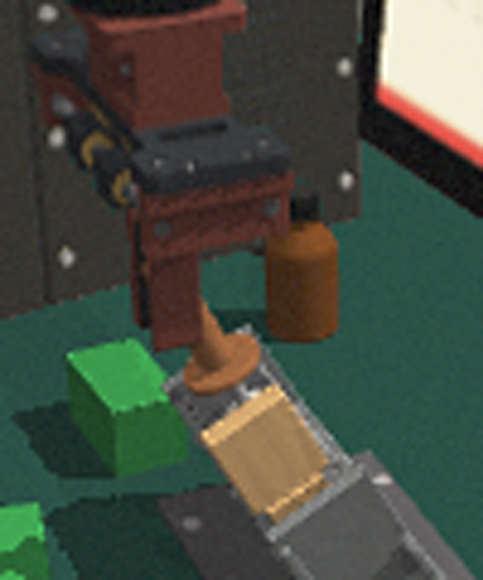

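View pics/w17.png

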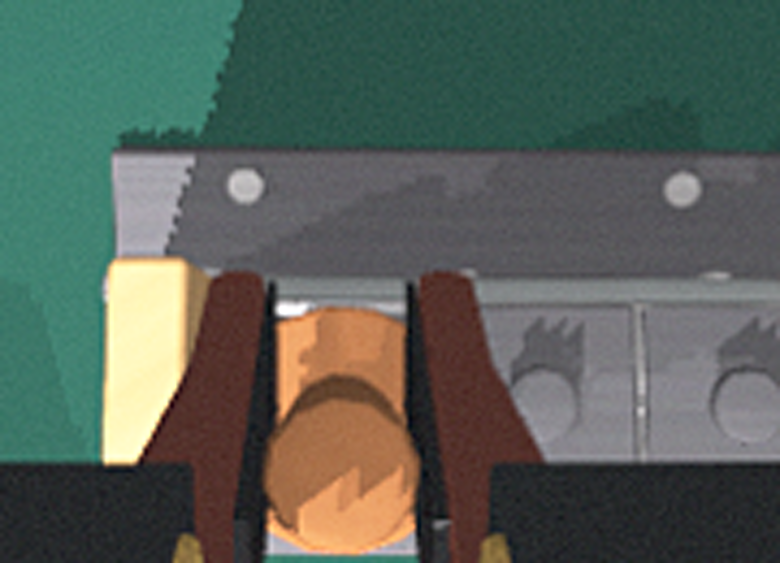

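Request:
move_arm --plan '[[[0.15, 0.47, 0.88], 0, -1], [[0.15, 0.94, 1.76], 0, -1], [[0.15, 1.41, 2.65], 0, -1], [[0.15, 1.88, 3.53], 0, -1], [[0.15, 2.3, 4.4], 0, -1], [[0.15, 2.4, 4.6], 0, -1], [[0.15, 2.4, 4.6], 0, -1]]'

```text
time: 17.92
ee_pos: [0.489, 0.0565, 0.1495]
tool_rot: [[0.161, 0.987, -0.002], [0.987, -0.161, 0.0], [-0.0, -0.002, -1.0]]
contact_force: [-0.3, 0.6, -0.8]
width: 0.201
```

```bash
python3 br.py; python3 snap.py scene s18 240 100 340 220;python3 snap.py wrist w18 240 170 420 300;python3 snap.py side d18 250 130 350 240
```

```text
tip [ -0.4 -26.9   9.1] top60 [  1.2 -26.9  69.1] yaw -0.02 17.9167 [0.48899668 0.05649774 0.14947367] [-0.3  0.6 -0.8]
(0, -29, 150) [ -0.22  -6.6  -12.44]
(0, -29, 95) [-0.22 -4.01 -7.59]
scale 4.833333333333333
17.9167 [0.489  0.0565 0.1495] [[0.161, 0.987, -0.002], [0.987, -0.161, 0.0], [-0.0, -0.002, -1.0]] [ 0.12  0.32 -0.4   1.99  0.16  0.87  1.04] [-0.3  0.6 -0.8] 0.20111362072438738
scale 4.333333333333333
17.9667 [0.4891 0.0566 0.1501] [[0.161, 0.987, -0.001], [0.987, -0.161, 0.0], [-0.0, -0.001, -1.0]] [ 0.12  0.32 -0.4   1.99  0.16  0.87  1.04] [ 0.1 -0.8 -0.5] 0.20298730238708848
scale 5.2727272727272725
18.0167 [0.4892 0.0567 0.1505] [[0.161, 0.987, -0.0], [0.987, -0.161, 0.0], [0.0, -0.0, -1.0]] [ 0.12  0.32 -0.4   1.99  0.16  0.87  1.04] [ 0.7 -0.2 -0.1] 0.20446735529958213
```

View pics/s18.png

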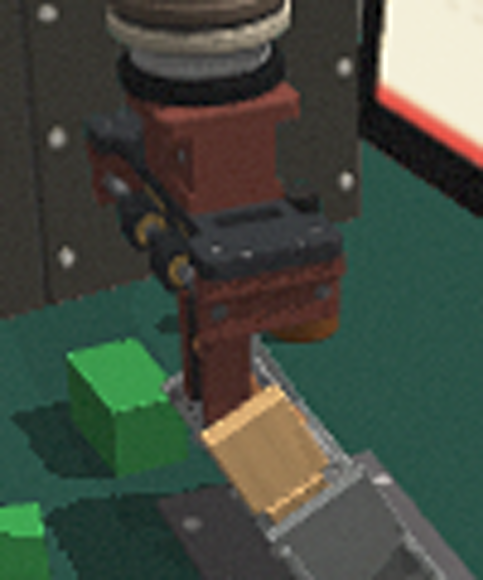

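View pics/w18.png

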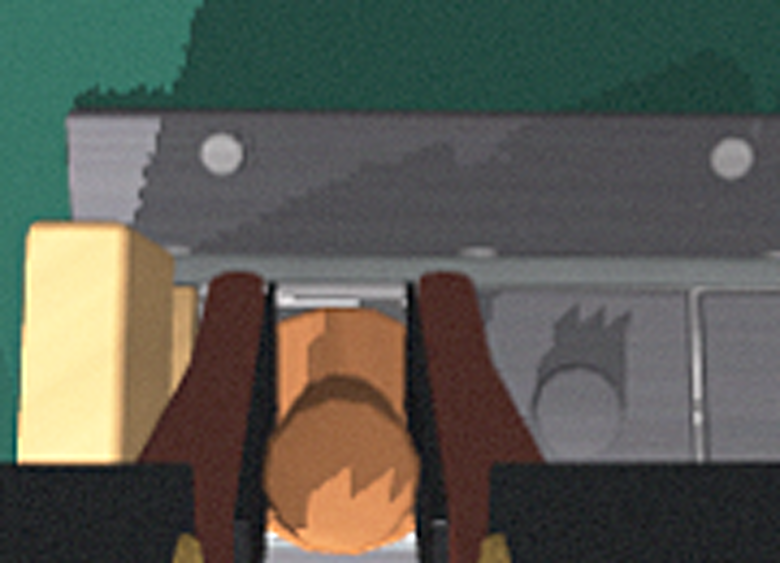

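View pics/d18.png

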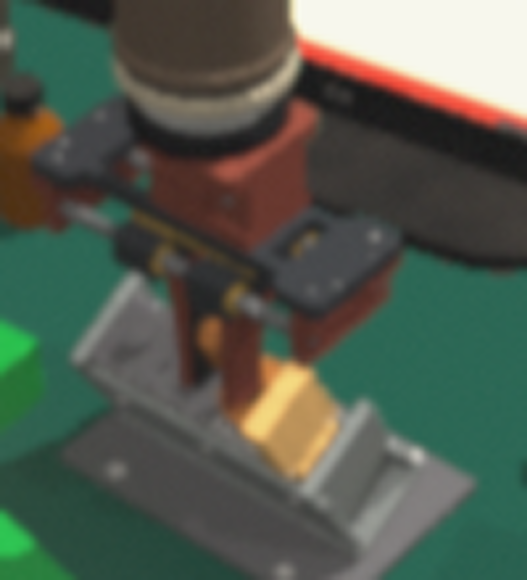

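Request:
move_arm --plan '[[[0, 0.1, 0.18], 0, -1], [[0, 0.19, 0.35], 0, -1], [[0, 0.28, 0.53], 0, -1], [[0, 0.28, 0.53], 0, -1]]'

```text
time: 18.4
ee_pos: [0.4916, 0.0566, 0.1462]
tool_rot: [[0.16, 0.987, -0.0], [0.987, -0.16, -0.0], [-0.0, -0.0, -1.0]]
contact_force: [-5.9, 0.3, 10.6]
width: 0.204
```

Request:
move_arm --plan '[[[0, -0.7, -1.32], 0, -1], [[0, -1.41, -2.65], 0, -1], [[0, -2.11, -3.97], 0, -1], [[0, -2.81, -5.3], 0, -1], [[0, -3.28, -6.18], 0, -1], [[0, -3.28, -6.18], 0, -1], [[0, -3.28, -6.18], 0, -1]]'

```text
time: 18.98
ee_pos: [0.46, 0.0613, 0.2074]
tool_rot: [[0.161, 0.987, 0.002], [0.987, -0.161, -0.0], [0.0, 0.002, -1.0]]
contact_force: [0.2, -0.9, -0.0]
width: 0.201
```

```bash
python3 br.py; python3 snap.py scene s19 240 100 340 220;python3 snap.py wrist w19 240 170 420 300
```

```text
tip [  0.8 -26.8  74.1] top60 [  2.4 -26.8 134.1] yaw -0.02 18.9833 [0.46000396 0.06132391 0.20743992] [ 0.2 -0.9 -0. ]
(0, -29, 150) [-0.22 -3.63 -6.67]
(0, -29, 95) [-0.22 -1.05 -1.81]
scale 4.833333333333333
18.9833 [0.46   0.0613 0.2074] [[0.161, 0.987, 0.002], [0.987, -0.161, -0.0], [0.0, 0.002, -1.0]] [ 0.14  0.2  -0.43  1.99  0.1   0.98  1.07] [ 0.2 -0.9 -0. ] 0.20069596843475082
scale 4.333333333333333
19.0333 [0.4598 0.0612 0.2069] [[0.161, 0.987, 0.0], [0.987, -0.161, -0.0], [-0.0, 0.0, -1.0]] [ 0.14  0.2  -0.43  1.99  0.1   0.98  1.07] [ 0.  -0.5 -0.3] 0.19946869141326062
```

View pics/s19.png

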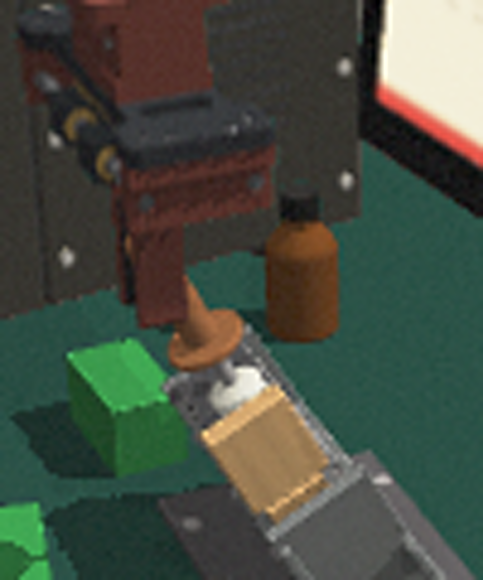

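View pics/w19.png

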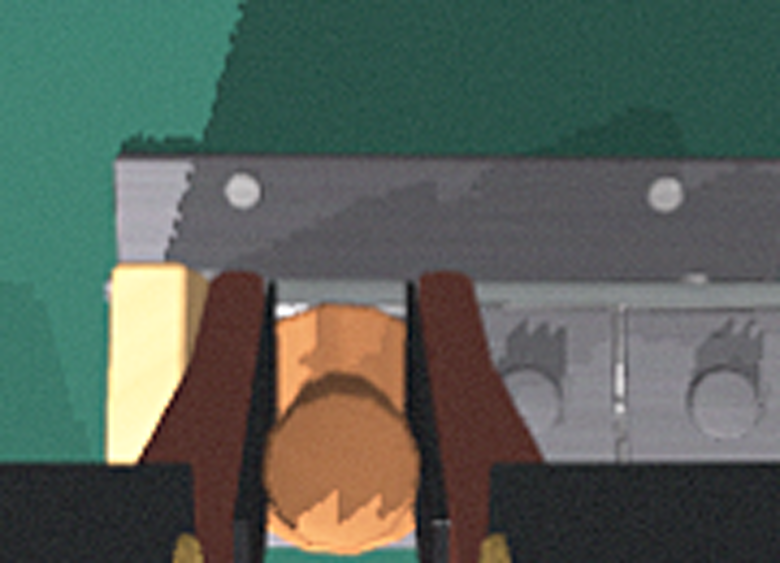

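Request:
move_arm --plan '[[[0, 0.7, 1.32], 0, -1], [[0, 1.41, 2.65], 0, -1], [[0, 2.11, 3.97], 0, -1], [[0, 2.81, 5.3], 0, -1], [[0, 3.14, 5.92], 0, -1], [[0, 3.28, 6.18], 0, -1], [[0, 3.28, 6.18], 0, -1]]'

```text
time: 19.67
ee_pos: [0.4913, 0.0562, 0.1446]
tool_rot: [[0.161, 0.987, -0.003], [0.987, -0.161, -0.0], [-0.001, -0.003, -1.0]]
contact_force: [0.3, -0.0, 0.1]
width: 0.199
```

Request:
move_arm --plan '[[[0, -0.7, -1.32], 0, -1], [[0, -1.41, -2.65], 0, -1], [[0, -2.11, -3.97], 0, -1], [[0, -2.81, -5.3], 0, -1], [[0, -3.28, -6.18], 0, -1], [[0, -3.28, -6.18], 0, -1], [[0, -3.28, -6.18], 0, -1]]'

```text
time: 20.25
ee_pos: [0.4599, 0.0613, 0.2073]
tool_rot: [[0.161, 0.987, 0.001], [0.987, -0.161, -0.0], [0.0, 0.001, -1.0]]
contact_force: [-1.2, -0.3, -1.0]
width: 0.201
```

Request:
move_arm --plan '[[[0, 0.7, 1.32], 0, -1], [[0, 1.41, 2.65], 0, -1], [[0, 2.11, 3.97], 0, -1], [[0, 2.81, 5.3], 0, -1], [[0, 3.14, 5.92], 0, -1], [[0, 3.28, 6.18], 0, -1], [[0, 3.28, 6.18], 0, -1]]'

```text
time: 20.83
ee_pos: [0.4914, 0.0562, 0.1445]
tool_rot: [[0.161, 0.987, -0.003], [0.987, -0.161, -0.0], [-0.0, -0.003, -1.0]]
contact_force: [0.2, -0.8, 0.1]
width: 0.2
```

Request:
move_arm --plan '[[[0, -0.7, -1.32], 0, -1], [[0, -1.41, -2.65], 0, -1], [[0, -2.11, -3.97], 0, -1], [[0, -2.81, -5.3], 0, -1], [[0, -3.28, -6.18], 0, -1], [[0, -3.28, -6.18], 0, -1], [[0, -3.28, -6.18], 0, -1]]'

```text
time: 21.42
ee_pos: [0.4599, 0.0614, 0.2074]
tool_rot: [[0.161, 0.987, 0.001], [0.987, -0.161, -0.0], [0.0, 0.001, -1.0]]
contact_force: [-0.6, -0.0, -0.6]
width: 0.201
```

```bash
python3 br.py; python3 snap.py scene s20 240 100 340 220
```

```text
tip [  0.8 -26.8  74.1] top60 [  2.3 -26.8 134.1] yaw -0.02 21.4167 [0.45994983 0.06135831 0.20739354] [-0.6 -0.  -0.6]
(0, -29, 150) [-0.23 -3.62 -6.67]
(0, -29, 95) [-0.23 -1.05 -1.81]
scale 4.833333333333333
21.4167 [0.4599 0.0614 0.2074] [[0.161, 0.987, 0.001], [0.987, -0.161, -0.0], [0.0, 0.001, -1.0]] [ 0.14  0.2  -0.43  1.99  0.1   0.98  1.07] [-0.6 -0.  -0.6] 0.20115901252050158
```

View pics/s20.png

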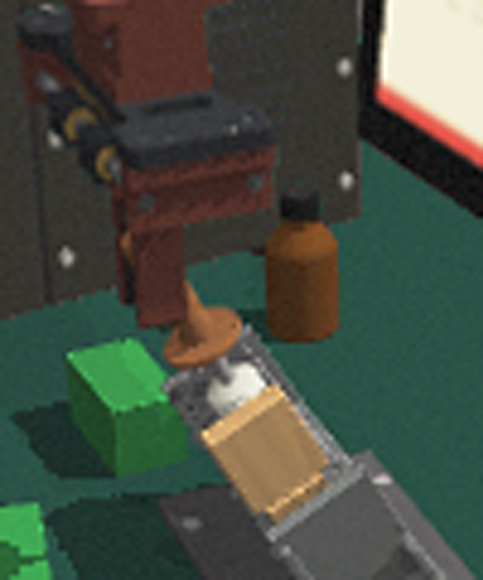

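Request:
move_arm --plan '[[[0, -0.7, -1.32], 0, -1], [[0, -1.41, -2.65], 0, -1], [[0, -2.3, -4.4], 0, -1], [[0, -3.6, -6.8], 0, -1], [[0, -3.6, -8.5], 0, -1], [[-3, -3.6, -9], 0, -1], [[-6.5, -3.6, -9], -3, -1], [[-10, -3, -9], -6, -1], [[-13.5, -2.5, -9], -9, -1], [[-17, -2, -9], -12.7, -1], [[-19, -2, -9], -12.7, -1], [[-19, -2, -9], -12.7, -1]]'

```text
time: 22.47
ee_pos: [0.4084, -0.1277, 0.296]
tool_rot: [[-0.054, 0.999, -0.002], [0.999, 0.054, -0.001], [-0.001, -0.002, -1.0]]
contact_force: [-0.5, 0.6, -0.7]
width: 0.202
```

```bash
python3 snap.py wrist w21; python3 snap.py scene s21 250 80 400 260;python3 snap.py side d21 300 120 440 270
python3 - <<'E'
from plant import env
from tgt import *
s=env.read_state()
for z in (.2765,.1965): print(delta(s,[.4757,-.1632,z]).round(2))
E
```

```text
22.4667 [ 0.4084 -0.1277  0.296 ] [[-0.054, 0.999, -0.002], [0.999, 0.054, -0.001], [-0.001, -0.002, -1.0]] [ 0.41  0.03 -0.22  1.94  0.01  1.17  1.81] [-0.5  0.6 -0.7] 0.20218653509910947
scale 3.2222222222222223
22.5167 [ 0.4089 -0.125   0.2961] [[-0.055, 0.998, -0.002], [0.998, 0.055, 0.0], [0.0, -0.002, -1.0]] [ 0.41  0.03 -0.23  1.94  0.01  1.17  1.8 ] [-0.1  1.1 -0.7] 0.19799740647952305
scale 3.8666666666666667
22.5667 [ 0.4092 -0.1233  0.2962] [[-0.058, 0.998, -0.001], [0.998, 0.058, 0.001], [0.001, -0.001, -1.0]] [ 0.4   0.03 -0.23  1.94  0.01  1.17  1.8 ] [ 0.1 -0.1 -0.7] 0.20118573513528884
[-4.48  6.37  1.98]
[-4.49  6.38  9.98]
```

View pics/w21.png

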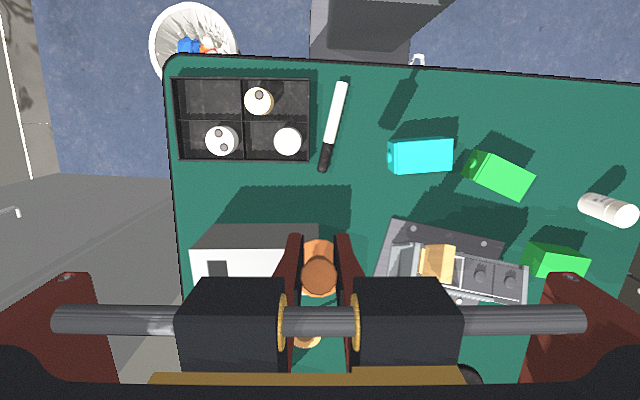

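View pics/s21.png

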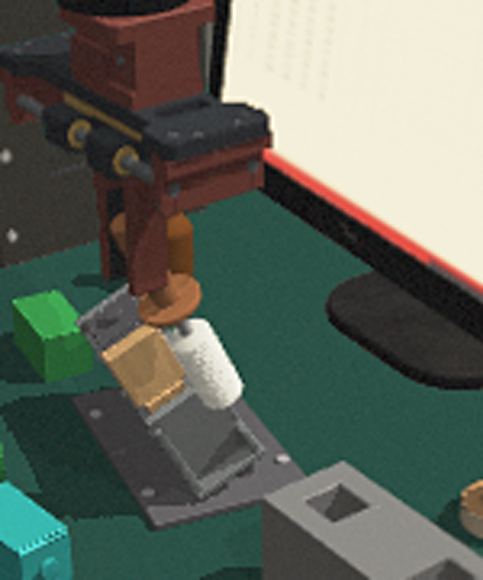

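View pics/d21.png

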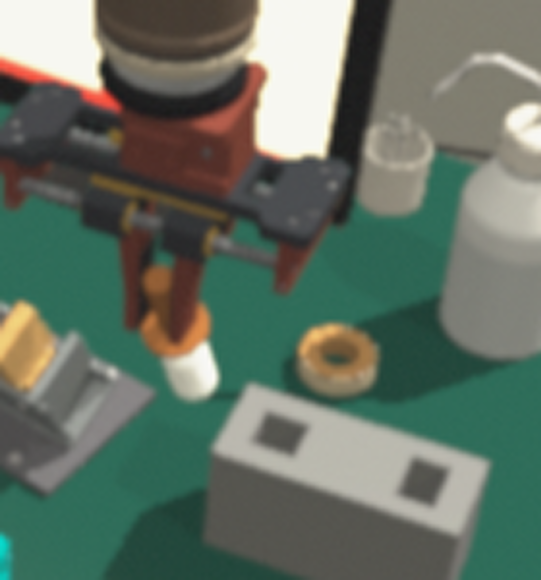

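Run:
```python
from bfit import *
s,c,_,_=pickle.load(open("pics/s21.pkl","rb"));ez=np.array([0,0,1.])
for b in ([0,0,0],[-.0017,.0005,-.0002]):
    q=onplane(shift(c,b),S([(305,500),(338,485),(370,502),(335,520)],3.2222,(250,80)),ez,np.array([0,0,.095]));print(q.round(4),q.mean(0))
brush_fit("s21",[(169,300),(190.5,337),(224,394)],[87.5,60,0],3.2222,(250,80))
s,c,_,_=pickle.load(open("pics/d21.pkl","rb"))
q=onplane(c,S([(262,412),(307,428),(297,453),(252,438)],3.8667,(300,120)),ez,np.array([0,0,.095]));print("side",q.round(4),q.mean(0))
```

```text
[[ 0.5191 -0.1424  0.095 ]
 [ 0.5474 -0.1406  0.095 ]
 [ 0.5534 -0.1681  0.095 ]
 [ 0.5225 -0.1714  0.095 ]] [ 0.53560519 -0.1556297   0.095     ]
[[ 0.5172 -0.1422  0.095 ]
 [ 0.5455 -0.1403  0.095 ]
 [ 0.5516 -0.1678  0.095 ]
 [ 0.5206 -0.1711  0.095 ]] [ 0.53373622 -0.15535168  0.095     ]
s21 [ 26.31791947 132.78011522   1.10725792] [ 0.4  0.9 -0.7 -1.2  0.3  0.4 -0.1  0.2]
side [[ 0.5461 -0.1395  0.095 ]
 [ 0.5472 -0.1721  0.095 ]
 [ 0.523  -0.1755  0.095 ]
 [ 0.5209 -0.1437  0.095 ]] [ 0.5342762  -0.15769338  0.095     ]
```

Run:
```python
from plant import env
from tgt import *
s=env.read_state();print(s["ee_pos"])
for z in (.24,.2136): print(delta(s,[.4757,-.1608,z]).round(2))
```

```text
[ 0.40942935 -0.12230546  0.2964441 ]
[-4.24  6.39  5.63]
[-4.25  6.39  8.27]
```

Request:
move_arm --plan '[[[-1.5, 2.3, 0], 0, -1], [[-3, 4.5, 1], 0, -1], [[-4.25, 6.4, 3], 0, -1], [[-4.25, 6.4, 5.5], 0, -1], [[-4.25, 6.4, 7], 0, -1], [[-4.25, 6.4, 8.2], 0, -1], [[-4.25, 6.4, 8.2], 0, -1], [[-4.25, 6.4, 8.2], 0, -1]]'

```text
time: 23.28
ee_pos: [0.4759, -0.16, 0.2147]
tool_rot: [[-0.062, 0.998, -0.001], [0.998, 0.062, 0.001], [0.001, -0.001, -1.0]]
contact_force: [0.5, -0.4, -0.1]
width: 0.202
```

```bash
python3 snap.py scene s22 300 140 400 260;python3 snap.py side d22 330 170 430 270;  python3 snap.py wrist w22 220 170 420 320
```

```text
scale 4.833333333333333
23.2833 [ 0.4759 -0.16    0.2147] [[-0.062, 0.998, -0.001], [0.998, 0.062, 0.001], [0.001, -0.001, -1.0]] [ 0.4   0.24 -0.21  1.9   0.06  1.01  1.81] [ 0.5 -0.4 -0.1] 0.20169098271027025
scale 5.8
23.3333 [ 0.4763 -0.1604  0.2155] [[-0.062, 0.998, 0.0], [0.998, 0.062, 0.0], [0.0, 0.0, -1.0]] [ 0.4   0.24 -0.21  1.9   0.06  1.01  1.81] [-0.6 -0.6 -0.1] 0.19788283495618847
scale 3.8666666666666667
23.3833 [ 0.4765 -0.1608  0.216 ] [[-0.061, 0.998, 0.001], [0.998, 0.061, -0.0], [-0.0, 0.001, -1.0]] [ 0.41  0.23 -0.21  1.9   0.06  1.01  1.81] [-0.2  0.6  0.5] 0.19877909738409463
```

View pics/s22.png

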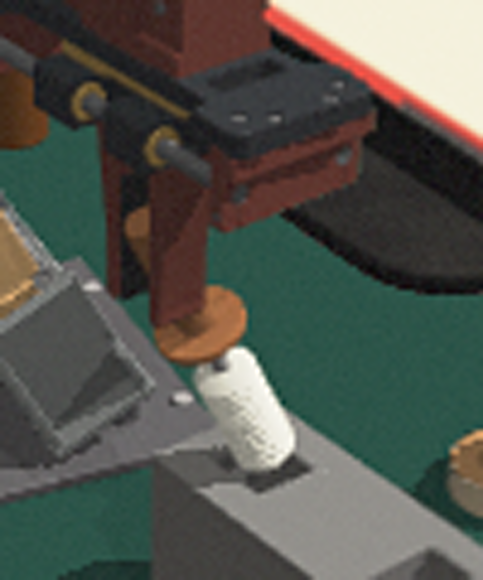

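View pics/d22.png

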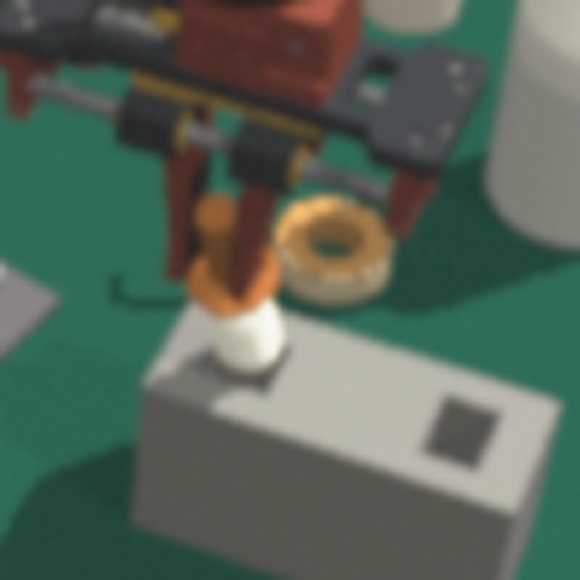

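View pics/w22.png

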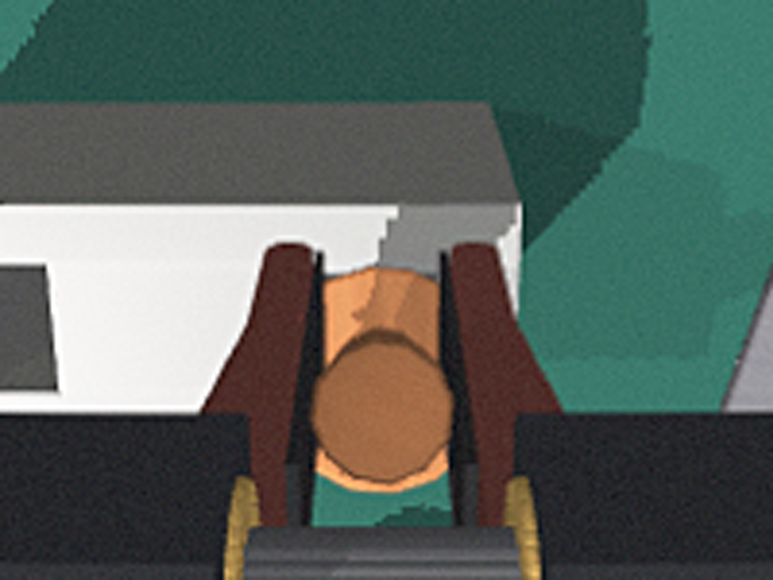

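Run:
```python
from bfit import *
P=brush_fit("s22",[(203,325),(223,367),(266,450)],[87.5,60,0],4.8333,(300,140))
s,c,_,_=pickle.load(open("pics/s22.pkl","rb"));c=shift(c,[-.0017,.0005,-.0002])
for hy in (-.1557,-.1572,-.1585):
    y=.066;R=np.array([[np.cos(y),-np.sin(y)],[np.sin(y),np.cos(y)]])
    q=[np.r_[np.array([.5345,hy])+R@(np.array(k)*.0155),.095] for k in [(-1,-1),(1,-1),(1,1),(-1,1)]]
    print(hy,((proj(c,q)-[300,140]+.5)*4.833).round().tolist())
t=s["tool_rot"];yaw=np.arctan2(-t[0,0],t[1,0]);G=s["ee_pos"]-t[:,2]*.005
w=G+Rw(P[0],yaw)@(np.array([P[2],0,-P[1]])/1000);print("tip",w,((proj(c,w)-[300,140]+.5)*4.833).round())
```

```text
s22 [ 25.53820035 131.9691993    2.17047238] [-0.1  0.4  0.2  0.1  0.3  0.2 -0.5  0.4]
-0.1557 [[262.0, 492.0], [316.0, 467.0], [271.0, 435.0], [217.0, 459.0]]
-0.1572 [[264.0, 494.0], [318.0, 468.0], [273.0, 436.0], [219.0, 461.0]]
-0.1585 [[266.0, 496.0], [320.0, 470.0], [274.0, 438.0], [221.0, 462.0]]
tip [ 0.5346382  -0.15636547  0.10154019] [[268. 451.]]
```

Run:
```python
import pickle,cv2,numpy as np
o=[]
for t,(x0,y0,x1,y1) in {"s22":(330,205,380,250),"d22":(350,215,400,260)}.items():
    p=pickle.load(open(f"pics/{t}.pkl","rb"))[2]
    o.append(cv2.resize(p[y0:y1,x0:x1,::-1],None,fx=8,fy=8,interpolation=cv2.INTER_CUBIC))
cv2.imwrite("pics/z22.png",np.hstack(o))
```

```text
(no output)
```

View pics/z22.png

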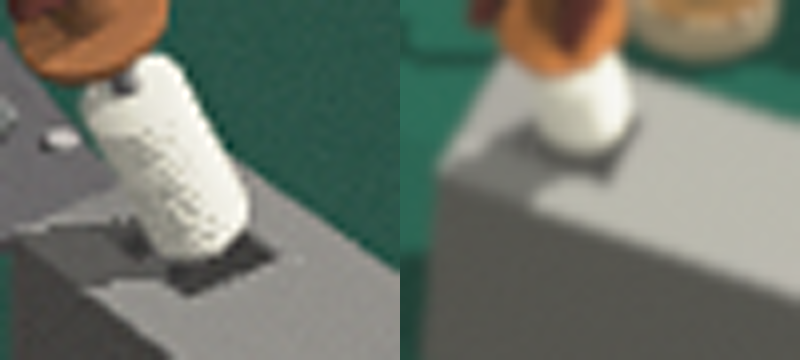

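Request:
move_arm --plan '[[[0, -0.1, 0.5], 0, -1], [[0, -0.1, 1], 0, -1], [[0, -0.1, 1.5], 0, -1], [[0, -0.1, 1.8], 0, -1], [[0, -0.1, 1.8], 0, -1]]'

```text
time: 23.85
ee_pos: [0.4748, -0.1614, 0.1965]
tool_rot: [[-0.06, 0.998, -0.0], [0.998, 0.06, 0.0], [0.0, -0.0, -1.0]]
contact_force: [1.4, -0.5, 0.3]
width: 0.2
```

```bash
python3 snap.py scene s23 300 140 400 260;python3 snap.py side d23 330 170 430 270
```

```text
scale 4.833333333333333
23.85 [ 0.4748 -0.1614  0.1965] [[-0.06, 0.998, -0.0], [0.998, 0.06, 0.0], [0.0, -0.0, -1.0]] [ 0.4   0.25 -0.21  1.93  0.06  0.96  1.8 ] [ 1.4 -0.5  0.3] 0.2001231006342624
scale 5.8
23.9 [ 0.4749 -0.1615  0.1969] [[-0.06, 0.998, 0.0], [0.998, 0.06, 0.0], [0.0, 0.0, -1.0]] [ 0.4   0.25 -0.21  1.93  0.06  0.97  1.8 ] [ 0.5 -0.4 -0.4] 0.20047092817037687
```

View pics/s23.png

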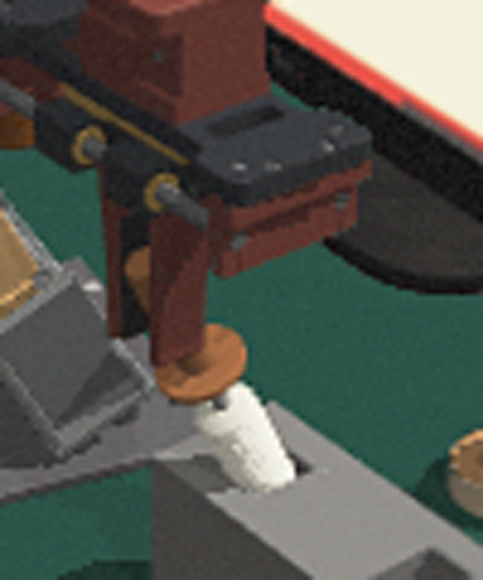

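View pics/d23.png

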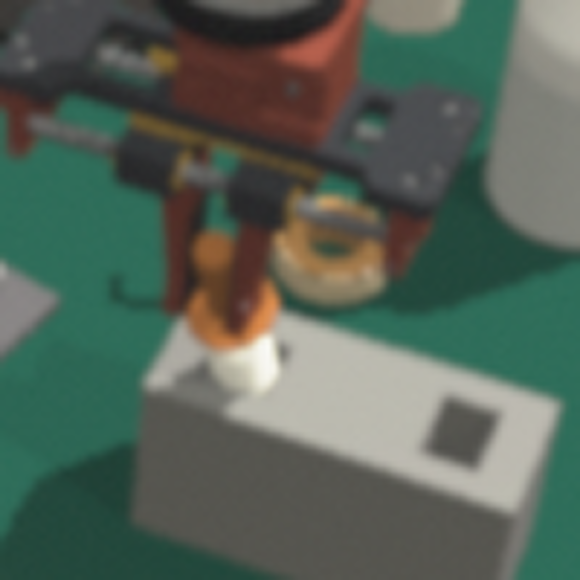

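Request:
move_arm --plan '[[[0, 0.7, 0], 0, -1], [[0, 1.4, 0], 0, -1], [[0, 2.1, 0], 0, -1], [[0, 2.8, 0], 0, -1], [[0, 3.5, 0], 0, -1], [[0, 4.2, 0], 0, -1], [[0, 4.9, 0], 0, -1], [[0, 5.5, 0], 0, -1], [[0, 6, 0], 0, -1], [[0, 6, 0], 0, -1]]'

```text
time: 24.78
ee_pos: [0.5358, -0.1577, 0.197]
tool_rot: [[-0.061, 0.998, 0.001], [0.998, 0.061, 0.0], [0.0, 0.001, -1.0]]
contact_force: [-1.0, 0.5, -0.9]
width: 0.201
```

```bash
python3 snap.py scene s24 300 120 420 260;python3 snap.py wrist w24 220 170 420 320
```

```text
scale 4.142857142857143
24.7833 [ 0.5358 -0.1577  0.197 ] [[-0.061, 0.998, 0.001], [0.998, 0.061, 0.0], [0.0, 0.001, -1.0]] [ 0.36  0.35 -0.2   1.8   0.08  1.    1.76] [-1.   0.5 -0.9] 0.20072513223898078
scale 3.8666666666666667
24.8333 [ 0.5354 -0.1578  0.197 ] [[-0.06, 0.998, 0.001], [0.998, 0.06, 0.0], [0.0, 0.001, -1.0]] [ 0.36  0.35 -0.2   1.8   0.08  1.    1.76] [-0.2 -0.9 -0.8] 0.20044710443611252
```

View pics/s24.png

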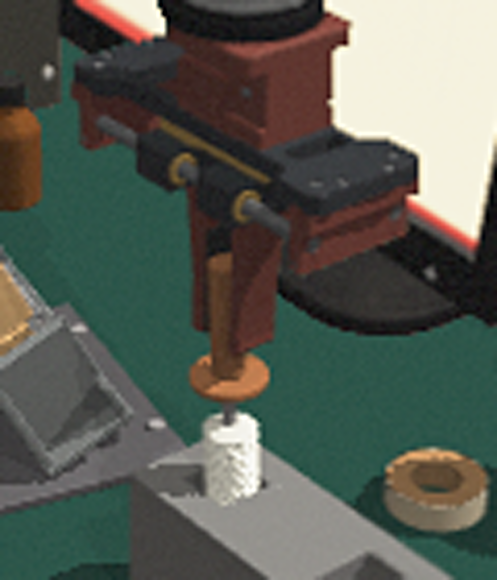

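View pics/w24.png

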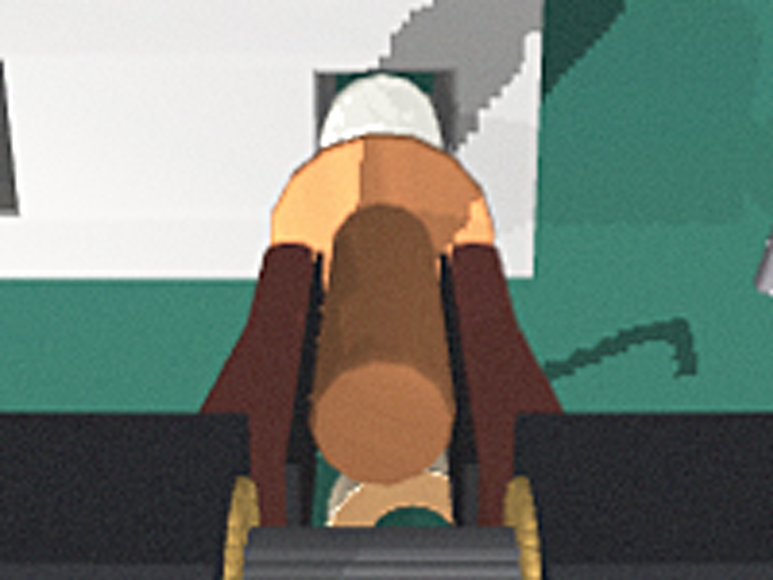

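Request:
move_arm --plan '[[[0, 0, 0.8], 0, -1], [[0, 0, 1.6], 0, -1], [[0, 0, 2.4], 0, -1], [[0, 0, 3.2], 0, -1], [[0, 0, 4], 0, -1], [[0, 0, 4.8], 0, -1], [[0, 0, 5.4], 0, -1], [[0, 0, 5.7], 0, -1], [[0, 0, 5.7], 0, -1]]'

```text
time: 25.63
ee_pos: [0.5343, -0.1578, 0.1392]
tool_rot: [[-0.06, 0.998, -0.001], [0.998, 0.06, 0.0], [0.0, -0.001, -1.0]]
contact_force: [0.0, 0.6, 0.1]
width: 0.198
```

```bash
python3 snap.py scene s25 300 120 420 260;python3 snap.py wrist w25 220 170 420 320
```

```text
scale 4.142857142857143
25.6333 [ 0.5343 -0.1578  0.1392] [[-0.06, 0.998, -0.001], [0.998, 0.06, 0.0], [0.0, -0.001, -1.0]] [ 0.35  0.41 -0.2   1.86  0.1   0.88  1.74] [0.  0.6 0.1] 0.19779521028011948
scale 3.8666666666666667
25.6833 [ 0.5346 -0.1579  0.1398] [[-0.06, 0.998, -0.0], [0.998, 0.06, 0.0], [0.0, -0.0, -1.0]] [ 0.35  0.41 -0.2   1.86  0.1   0.89  1.74] [ 0.6  0.3 -0.3] 0.1979535555541234
```

View pics/s25.png

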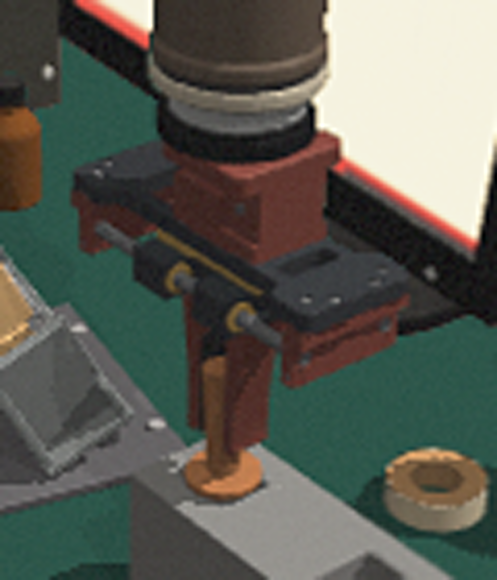

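View pics/w25.png

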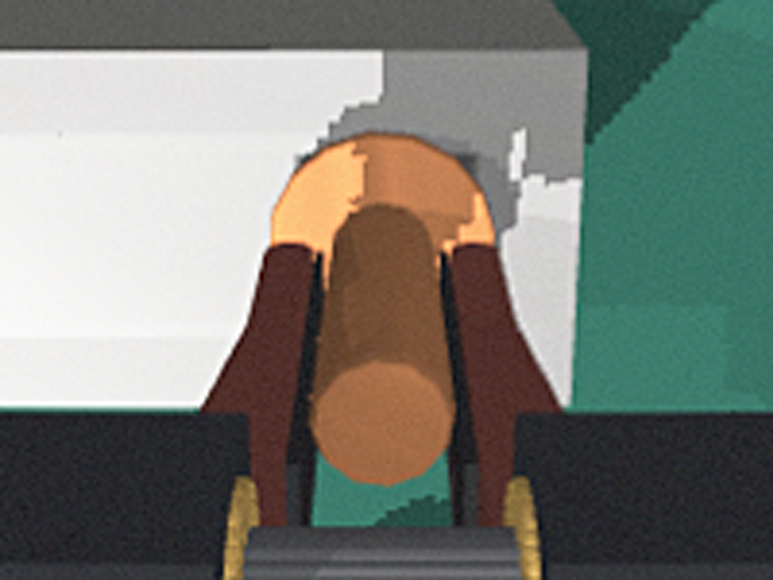

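Brush is back in its hole, collar just above the caddy top (s25 pixel ~(222,478)). Release and rise.

Request:
move_arm --plan '[[[0, 0, 0.15], 0, -1], [[0, 0, 0.15], 0, -1], [[0, 0, 0.15], 0, 0.1], [[0, 0, 0.15], 0, 0.1], [[0, 0, 0.15], 0, 0.1], [[0, 0, 0.15], 0, 0.1], [[0, 0, 0.15], 0, 0.1], [[0, 0, 0.15], 0, 0.1], [[0, 0, -3], 0, 0.1], [[0, 0, -6], 0, 0.1], [[0, 0, -10], 0, 0.1], [[0, 0, -13], 0, 0.1]]'

```text
time: 26.73
ee_pos: [0.5349, -0.1579, 0.2728]
tool_rot: [[-0.06, 0.998, 0.001], [0.998, 0.06, -0.0], [-0.0, 0.001, -1.0]]
contact_force: [-0.0, -1.1, 0.3]
width: 0.554
```

```bash
python3 snap.py scene s26 200 130 440 310;python3 snap.py wrist w26;python3 snap.py side d26 220 130 440 290
```

```text
scale 3.2222222222222223
26.7333 [ 0.5349 -0.1579  0.2728] [[-0.06, 0.998, 0.001], [0.998, 0.06, -0.0], [-0.0, 0.001, -1.0]] [ 0.37  0.28 -0.21  1.7   0.06  1.16  1.77] [-0.  -1.1  0.3] 0.5544214090529491
26.7833 [ 0.5374 -0.1584  0.2787] [[-0.06, 0.998, 0.009], [0.998, 0.06, -0.002], [-0.003, 0.009, -1.0]] [ 0.37  0.27 -0.21  1.7   0.06  1.17  1.77] [ 2.2 -0.2  4.7] 0.5497271684937961
scale 3.5454545454545454
26.8333 [ 0.5372 -0.1584  0.2758] [[-0.06, 0.998, 0.009], [0.998, 0.06, -0.002], [-0.003, 0.009, -1.0]] [ 0.37  0.27 -0.21  1.7   0.06  1.16  1.77] [ 1.  -0.2 -0. ] 0.5510066156281286
```

View pics/s26.png

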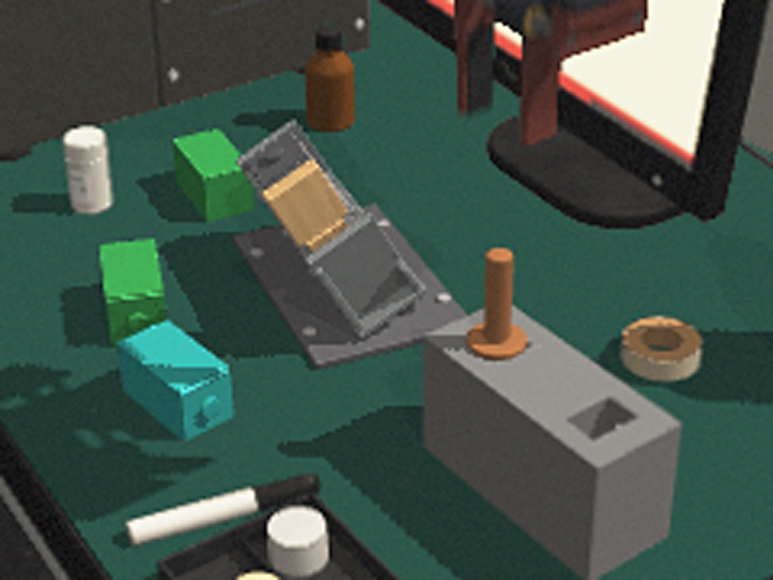

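View pics/w26.png

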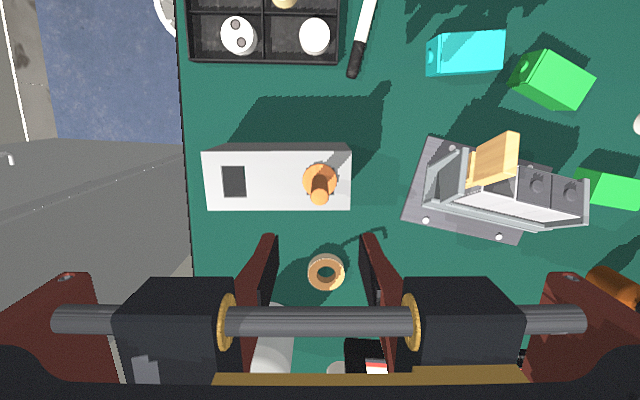

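View pics/d26.png

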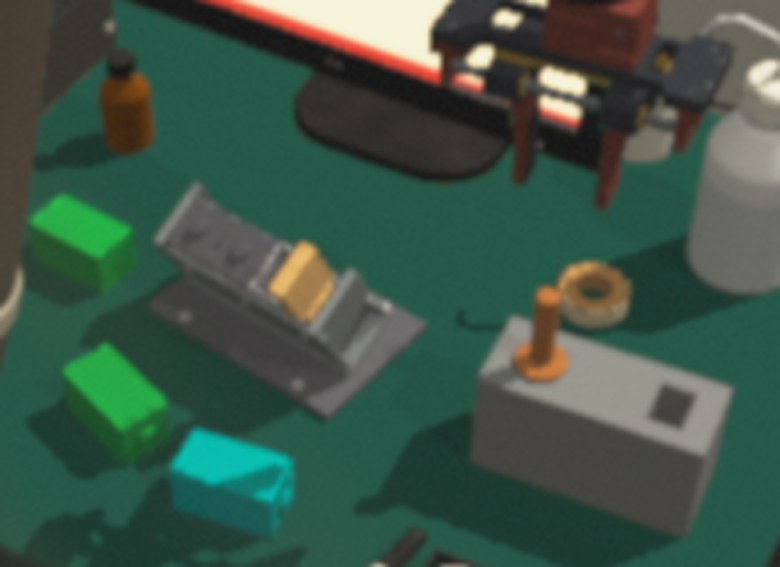

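Run:
```python
import pickle,cv2,numpy as np
from h import *
a=pickle.load(open("pics/s12.pkl","rb"))[2];b=pickle.load(open("pics/s26.pkl","rb"))[2]
f=lambda x:cv2.cvtColor(x,cv2.COLOR_RGB2GRAY).astype(np.float32)
for n,(x0,y0,x1,y1) in {"wedge":(278,175,312,212),"rack":(272,165,335,240),"jar":(215,160,240,200)}.items():
    print(n,cv2.phaseCorrelate(f(a)[y0:y1,x0:x1],f(b)[y0:y1,x0:x1]),np.abs(f(a)[y0:y1,x0:x1]-f(b)[y0:y1,x0:x1]).mean())
p=pickle.load(open("pics/w26.pkl","rb"))[2]
cv2.imwrite("pics/w26z.png",cv2.resize(p[120:250,395:600,::-1],None,fx=3.8,fy=3.8,interpolation=cv2.INTER_CUBIC))
```

```text
wedge ((0.0013775651055425442, 0.013907161935179602), 1.0143987104296683) 6.2853737
rack ((-0.015271046520332732, 0.5761777165215491), 0.9924242522319158) 4.9384127
jar ((0.4814011855790419, -0.040072239136655696), 1.0015282871723175) 5.307
```

View pics/w26z.png

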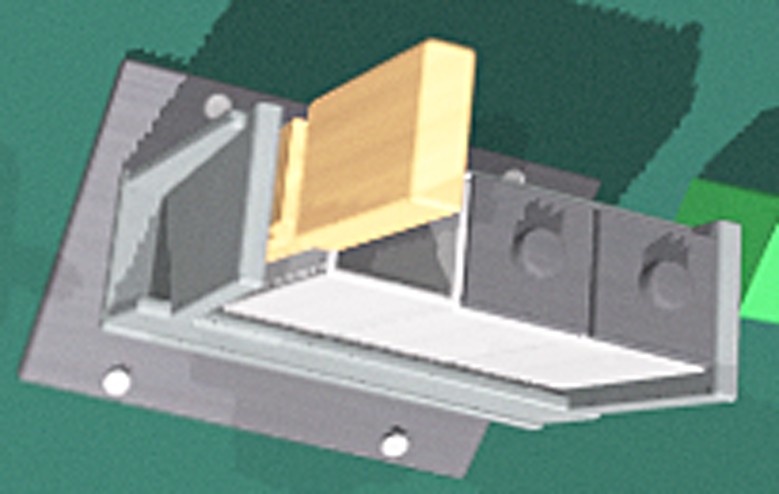

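```bash
python3 -c "
from plant import env
print(env.hand_in())"
```

```text
the job is handed in; nothing more can be done
None
```

The wedge is driven in, the open canister is brushed with three strokes, and the brush is back upright in its hole. I handed the job in at about 27 s. It reports no verdict.

- **Wedge:** I tilted it in the grip against its caddy slot and drove it in, flat side to the canisters. It stopped at 38 N of push, above the 5–20 N you gave, with the tip at an estimated 16–18 mm above the trough floor. The last pictures show the row tight against the left end wall, and the wedge has not moved since I released it.
- **Brush strokes:** Each stroke ran from the canister bottom up to about 72 mm above the underside, roughly 8 mm short of the mouth. The first stroke touched the bottom with about 12 N. On the second and third I went at least as deep, but read no force when the arm stopped. The brush probably slipped 1–2 mm in the grip, so I judge the tip was within about 1 mm of the floor.
- **Brush return:** It hangs upright with the collar on the caddy top and was let go.
- **Others:** The canisters look seated. The tube, tape roll, brown bottle and look-alikes look untouched.
- **Mishap:** My first grasp of the wedge failed because I lifted before the fingers had closed. Nothing moved, and I repeated it.

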